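# Restock the charging dock and put the dead cells away

## Robot

A 6-joint arm with a two-finger parallel gripper is mounted at the origin on the work surface. World frame = base frame: x ahead of the robot, y to its left, z up, the work surface at z = 0. Lengths are in m, angles in degrees, forces in N, time in s.
With the tool pointing down it reaches from about 0.35 to 0.875 m from the base axis. Payload 4.2 kg.
Tool frame: the origin (TCP) lies between the finger pads; the fingertips stand 11 mm ahead of it and the grasp point (between the pads) lies 8 mm behind it; z points along the fingers, y is the direction in which the jaws open and shut (so a half turn about z gives the same grasp; the last joint's range is limited). The gripper opens to 87 mm and grips with 3 to 60 N. Pads are 19 mm wide; open, the fingers measure 117 mm over their backs; the gripper's body (75 mm by 190 mm) begins 51 mm behind the grasp point.
Start: joints at [88.384, 22.042, 0.453, 0, -68.411, -14.817], TCP at [0.177, 0.599, 0.211] pointing down, gripper open.
Joint ranges: [-179.83, 179.83], [-69.29, 118.12], [-61.27, 80.66], [-181.25, 117.63], [-171.15, -9.14], [-177.46, 177.46]. Speed limits (degrees/s): [159.86, 159.86, 180, 180, 180, 180].

## Interface

Orientations are given as a 3x3 rotation matrix whose columns are the frame's x, y, z axes.
In Python, from station import sense, capture, get_calibration, finish_job, search_frame, cut_out gives the robot as it stands.
- The arm moves only by the tool arm_command, never from a script. Its argument "rows" is a list of rows, each an object with "fingers": the opening in per cent of the stroke, from 0 (shut) to 100 (fully open); "travel": the shift along the tool's x, y, z in cm, a list of three; "roll": the turn about the tool's z in degrees. A call has 1 to 10 rows; each row is the pose to reach, as a shift and turn from the pose commanded when the call began, along the tool's axes at that moment; what a row does not reach only later rows make up. A row lasts 1/10 s, in which the tool goes at most 50 mm and 8.59 degrees, less where a joint would pass 70% of its speed; a pose out of reach is approached as far as the arm can. A call with a gripper value outside its range is refused whole. The fingers move at their own pace and stop on an object; the grip force is fixed at half the most. Time passes only in rows, so rows that repeat a pose let the fingers close. It gives the time, the measured TCP pose, the force and the opening at its end, in the units of the state.
- sense(): the state, without advancing time (a new reading comes with each control period).
- capture(name): name is "scene" or "side" or "wrist"; returns (picture, depth): 480x640x3 uint8, red, green, blue; 480x640 float32, m along the optical axis (not along the pixel's ray), 0 where there is no reading.
- get_calibration(name): a dict with "fov_y" (degrees; the focal length in pixels is half the picture's height over the tangent of half this angle, whatever the lens; pixels are square), "cx", "cy" (the principal point, pixels), "origin" and "attitude" of the camera in the world; the wrist camera has in their place "mount" (4x4, takes a point from camera to tool coordinates, whose origin is the TCP and whose axes are the flange's). Camera axes: x right, y down, z forward; pixel columns grow to the right and rows downward; lengths in m; the calibration is good to about 2 mm. The wrist camera is an equidistant fisheye: a pixel r from the principal point sees the ray r / f radians off the axis. A picture is of the moment at which its call begins: read the wrist's pose just before it. get_calibration takes no time and is no camera call.
- finish_job(): hands the job in, once; it reports no verdict.
Trained networks look in the newest picture that a camera, given by its name, has taken for a name from the list of things; names that differ only in an ending like _2 or _b are one class to them, and where a whole thing is asked for, a point or a joint stands for the part that bears it (a point fixed in the world has none). Each returns a list of dicts, best first, with "p" (0 to 1); they miss things now and then, are a little off and sometimes report something else, mostly with a low value. They report only what shows in the picture. A call takes as long as a camera call. They do not tell look-alikes from the thing itself.
- search_frame(camera, label): "position" ([x, y, z] in m, in world coordinates, good to about 4 mm: the middle of the surface that is visible of it).
- cut_out(camera, label): "mask" (480x640 bool, what is visible of it).
The state is a dict: "time_s": time; "joints": joint angles; "joint_velocities": joint speeds; "effort": joint torques, N m; "tcp_pos": TCP position; "ee_rot": TCP orientation; "wrist_force": force on the tool from outside, world axes, zero at the start; "moment": the same for the moment, N m; "gripper_width": opening from 0.0 (shut) to 1.0 (fully open).
Only numpy, scipy, OpenCV 4.12 (cv2) and the standard library are available. Lean on these libraries where they do the work, as an engineer would, in place of code of your own. Each camera call takes 0.05 s, during which the arm holds its last target. There are 200 camera calls.

## Task

Feel for the one empty bay of the charging dock by pressing lightly on the black discs (seven are the caps of stored cells and stand firm, one is a sprung guard that gives), stand the charged green cell in it and press it fully home, flush with the deck. Put every spent red cell in the yellow waste tin and only then set the tin's loose lid on, seated and level on the rim. Leave the other things on the bench where they are.

Things in the scene. Friction and masses are not known exactly. Their poses are not given: they have to be found in the camera images.
- dock: grey charging dock for D cells, fixed block 106 (x) x 206 (y) x 74 mm high, origin under its centre. Eight round bays, 36.5 mm across, 2 mm chamfer, 50 mm pitch, in a flat deck. Each shows the same black disc with a grey dot, 33 mm across, flush with the deck: in seven bays the cap of a stored cell, which does not give; in the empty bay a sprung guard, which sinks under a light push
- fresh: the one charged D cell, GREEN sleeve and black top cap, loose cylinder 33 mm across, 60 mm tall, 0.14 kg; origin at the centre of its underside, z along its axis towards the cap. Starts standing on the bench. Fully home in the dock it stands on the sunk guard, its cap flush with the deck, its origin 14 mm above the dock's origin
- tin: yellow steel waste-cell tin standing open and loose on the bench, 0.7 kg, round, 132 mm across outside, 124 mm inside, 140 mm tall to its rim, floor 4 mm thick; origin at the centre of its underside.
- lid: the tin's loose round lid, 0.18 kg, right way up on the bench: plate 140 mm across, 4 mm thick, over a step 112 mm across, 6 mm deep; origin under the step's centre. Central black knob: neck 18 mm across from 10 to 18 mm above the origin, head 24 mm across from 18 to 44 mm. Seated, the step hangs in the tin (6 mm play) and the plate rests on the rim, origin 134 mm above the tin's
- spent1: a spent D-size cell, RED sleeve and bare steel top, loose cylinder 33 mm across and 60 mm tall, 0.14 kg; origin at the centre of its underside, z along its axis. Starts standing on the bench. Between three and five spent cells are present; absent ones read None.
- spent2: a spent D-size cell, RED sleeve and bare steel top, loose cylinder 33 mm across and 60 mm tall, 0.14 kg; origin at the centre of its underside, z along its axis. Starts standing on the bench. Between three and five spent cells are present; absent ones read None.
- spent3: a spent D-size cell, RED sleeve and bare steel top, loose cylinder 33 mm across and 60 mm tall, 0.14 kg; origin at the centre of its underside, z along its axis. Starts standing on the bench. Between three and five spent cells are present; absent ones read None.
- spent4: a spent D-size cell, RED sleeve and bare steel top, loose cylinder 33 mm across and 60 mm tall, 0.14 kg; origin at the centre of its underside, z along its axis. Starts standing on the bench. Between three and five spent cells are present; absent ones read None.
- spent5: a spent D-size cell, RED sleeve and bare steel top, loose cylinder 33 mm across and 60 mm tall, 0.14 kg; origin at the centre of its underside, z along its axis. Starts standing on the bench. Between three and five spent cells are present; absent ones read None.
- bay1 (a point): centre of the mouth of a dock bay, level with the deck, at dock x -25, y -75 mm. If this is the empty bay its guard sinks up to 60 mm (0.4 N at the top, 0.6 N at the bottom) and springs back; a cell stood on it sinks by its own weight and stays down
- bay2 (a point): centre of the mouth of a dock bay, level with the deck, at dock x -25, y -25 mm. If this is the empty bay its guard sinks up to 60 mm (0.4 N at the top, 0.6 N at the bottom) and springs back; a cell stood on it sinks by its own weight and stays down
- bay3 (a point): centre of the mouth of a dock bay, level with the deck, at dock x -25, y 25 mm. If this is the empty bay its guard sinks up to 60 mm (0.4 N at the top, 0.6 N at the bottom) and springs back; a cell stood on it sinks by its own weight and stays down
- bay4 (a point): centre of the mouth of a dock bay, level with the deck, at dock x -25, y 75 mm. If this is the empty bay its guard sinks up to 60 mm (0.4 N at the top, 0.6 N at the bottom) and springs back; a cell stood on it sinks by its own weight and stays down
- bay5 (a point): centre of the mouth of a dock bay, level with the deck, at dock x 25, y -75 mm. If this is the empty bay its guard sinks up to 60 mm (0.4 N at the top, 0.6 N at the bottom) and springs back; a cell stood on it sinks by its own weight and stays down
- bay6 (a point): centre of the mouth of a dock bay, level with the deck, at dock x 25, y -25 mm. If this is the empty bay its guard sinks up to 60 mm (0.4 N at the top, 0.6 N at the bottom) and springs back; a cell stood on it sinks by its own weight and stays down
- bay7 (a point): centre of the mouth of a dock bay, level with the deck, at dock x 25, y 25 mm. If this is the empty bay its guard sinks up to 60 mm (0.4 N at the top, 0.6 N at the bottom) and springs back; a cell stood on it sinks by its own weight and stays down
- bay8 (a point): centre of the mouth of a dock bay, level with the deck, at dock x 25, y 75 mm. If this is the empty bay its guard sinks up to 60 mm (0.4 N at the top, 0.6 N at the bottom) and springs back; a cell stood on it sinks by its own weight and stays down
- multimeter: bystander: yellow handheld multimeter lying on the bench, 80 x 165 x 36 mm, origin under its centre
- solder_reel: bystander: grey reel of solder standing on its flange, 60 mm across, 48 mm tall, origin under its centre
- screwdriver: bystander: screwdriver with red handle, 170 mm long, lying on the bench, origin under its middle
- breadboard: bystander: white plug-in breadboard with chips, 55 x 165 x 9 mm, origin under its centre
- mug: bystander: blue mug, 80 mm across, 92 mm tall, origin under its centre
Mind the look-alikes: they are no part of the job. What is shaped like the spent3 but blue or orange is not meant.

How it is judged (in metres and radians):
On the way, in this order (a step that is already met when the one before it is completed fails the run):
1. every spent cell lies in the tin (horizontal distance between each of spent1, spent2, spent3, spent4, spent5 and tin below 0.064 m and z of spent1 in the frame of tin between -0.005 and 0.13 m and linear speed of each of spent1, spent2, spent3, spent4, spent5 below 0.05 m/s and z of spent2 in the frame of tin between -0.005 and 0.13 m and z of spent3 in the frame of tin between -0.005 and 0.13 m and z of spent4 in the frame of tin between -0.005 and 0.13 m and z of spent5 in the frame of tin between -0.005 and 0.13 m), for 0.3 s.
2. the lid sits seated and level on the tin (horizontal distance between lid and tin below 0.01 m and z of lid in the frame of tin between 0.13 and 0.138 m and angle between each of lid, tin's own z axis and vertical below 0.04 rad and linear speed of lid below 0.03 m/s), for 0.3 s.
At the end, for the whole second after the job is handed in: the green cell stands fully home in a dock bay (top within 4 mm of flush, upright); all spent cells are inside the tin; the lid is seated on the upright tin (centred within 10 mm, down on the rim within 4 mm, level within 0.04 rad); everything released and at rest (all of step 1 and all of step 2 and z of fresh in the frame of dock between 0.009 and 0.018 m and angle between fresh's own z axis and vertical below 0.12 rad and (horizontal distance between fresh and bay1 below 0.008 m or horizontal distance between fresh and bay2 below 0.008 m or horizontal distance between fresh and bay3 below 0.008 m or horizontal distance between fresh and bay4 below 0.008 m or horizontal distance between fresh and bay5 below 0.008 m or horizontal distance between fresh and bay6 below 0.008 m or horizontal distance between fresh and bay7 below 0.008 m or horizontal distance between fresh and bay8 below 0.008 m) and linear speed of fresh below 0.03 m/s); the robot touches nothing.
It fails at once if a bystander is pushed more than 3 cm from its place (distance of any of multimeter, solder_reel, screwdriver, breadboard, mug from where it was at the start of the episode above 0.03 m).
Of spent1, spent2, spent3, spent4, spent5 only 3 to 5 are there at a start; the rules pass over those that are not, and their reading is None.
At some moment in a run one of lid, tin may be knocked a few centimetres aside while the robot is not near it.
It also fails if it takes over 210 s, if anything falls off the work surface, if the arm or the gripper's body presses on something with over 40 N, if the wrist force passes 120 N, or if a joint passes its speed limit or range.

## Working session

There is one attempt and no reset: what is moved stays moved. The work goes in short steps, Python scripts to look and compute and a tool call to move; the robot and the scene stay as the last step left them, time stands still between calls to the robot, and variables do not carry over. Pictures are saved under pics/ and viewed, about 12 in all and at most 16, crops included, and the job is handed in when it is done.

Besides the shell and the picture viewer there is one more tool, called after "Request:" as name(argument=value, ...), one argument or row to a line, values as JSON. arm_command: Moves the arm, as the interface text tells. Its arguments: {"type":"object","properties":{"rows":{"type":"array","items":{"type":"object","properties":{"fingers":{"type":"number"},"travel":{"type":"array","items":{"type":"number"}},"roll":{"type":"number"}}}}},"required":["rows"]}

```bash
mkdir -p pics
cat > h.py <<'E'
import numpy as np, cv2
from station import *
def w(cam,d,c):  # depth -> world points HxWx3 (scene/side)
    f=240/np.tan(np.radians(c['fov_y']/2)); v,u=np.mgrid[:480,:640]
    p=np.stack([(u-c['cx'])/f*d,(v-c['cy'])/f*d,d],-1)
    return p@np.array(c['attitude']).T+np.array(c['origin'])
def snap(cam,fn):
    p,d=capture(cam); cv2.imwrite('pics/'+fn,p[:,:,::-1]); return p,d
E
python3 - <<'E'
from h import *
print(sense())
for c in('scene','side','wrist'): print(c,get_calibration(c))
P=[]
for c in('scene','side'):
    p,d=snap(c,c+'0.png');np.savez(c+'0.npz',p=p,d=d)
    for l in('dock','fresh','tin','lid','spent1','multimeter','solder_reel','screwdriver','breadboard','mug'):
        for r in search_frame(c,l): 
            if r['p']>.3: print(c,l,round(r['p'],2),np.round(r['position'],3))
E
```

```text
{'time_s': 0.0, 'joints': array([ 8.83843066e+01,  2.20904461e+01,  3.77897481e-01, -2.96984435e-02,
       -6.84108028e+01, -1.48135532e+01]), 'joint_velocities': array([-0.02189991,  0.04433332,  0.03584856, -0.08849267,  0.00064695,
       -0.05059308]), 'effort': array([ 8.53989768e-04, -3.90668929e+01,  1.87403744e+01,  4.21994895e+00,
        1.10335060e-02, -1.87508467e-04]), 'tcp_pos': array([0.17660198, 0.5988591 , 0.20984826]), 'ee_rot': array([[ 9.59115645e-01, -2.83013931e-01, -5.42480904e-04],
       [-2.83014438e-01, -9.59113265e-01, -2.13839639e-03],
       [ 8.48953369e-05,  2.20449936e-03, -9.99997566e-01]]), 'wrist_force': array([-0.27388107,  0.53199518,  0.37918162]), 'moment': array([-0.00602467, -0.00020119,  0.05512292]), 'gripper_width': 1.003716836196453}
scene {'fov_y': 45.71199056518156, 'cx': 322.68306096761506, 'cy': 235.7916025656247, 'origin': array([ 1.17892932, -0.77346002,  1.15641075]), 'attitude': array([[ 0.77558053,  0.47157933, -0.41962813],
       [ 0.63116496, -0.56850335,  0.52766916],
       [ 0.01027788, -0.6741045 , -0.73856448]])}
side {'
[... 1433 characters left out ...]
 0.073]
scene breadboard 0.78 [ 0.369 -0.05   0.008]
scene mug 0.97 [ 0.364 -0.441  0.056]
scene mug 0.67 [0.759 0.176 0.039]
side dock 0.96 [0.559 0.224 0.074]
side tin 0.85 [ 0.469 -0.258  0.091]
side lid 0.82 [ 0.628 -0.101  0.008]
side spent1 0.82 [0.475 0.405 0.056]
side spent1 0.8 [ 0.638 -0.257  0.043]
side spent1 0.71 [0.464 0.35  0.055]
side spent1 0.7 [0.435 0.462 0.062]
side spent1 0.58 [0.529 0.472 0.056]
side spent1 0.57 [ 0.491 -0.033  0.041]
side multimeter 0.86 [0.739 0.21  0.04 ]
side solder_reel 0.97 [0.655 0.446 0.052]
side screwdriver 0.59 [0.418 0.186 0.018]
side breadboard 0.75 [ 0.36  -0.031  0.009]
side mug 0.57 [0.56  0.222 0.072]
side mug 0.55 [ 0.351 -0.414  0.061]
```

View pics/scene0.png

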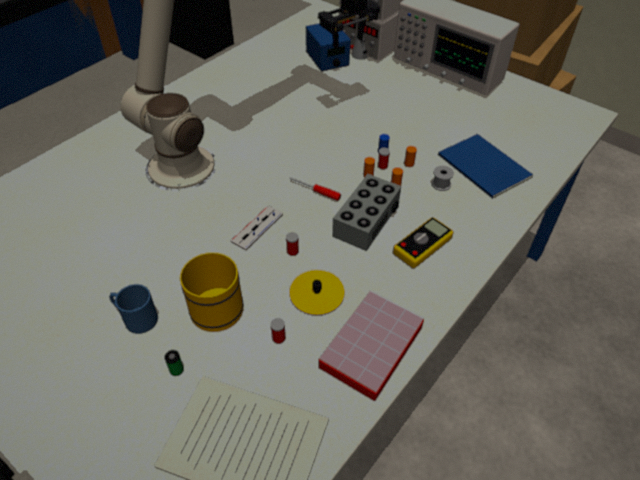

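View pics/side0.png

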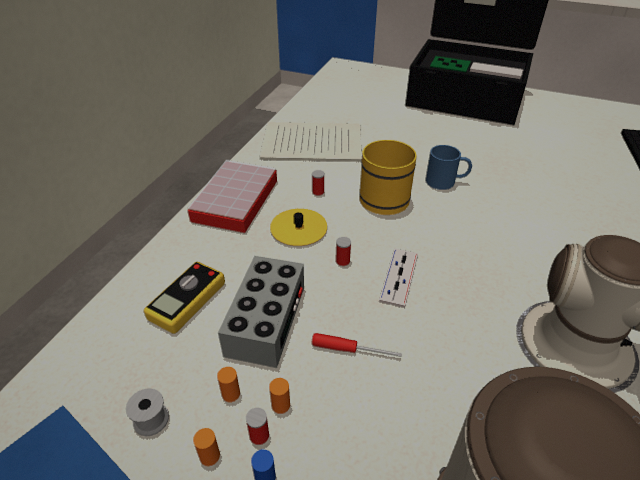

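Run:
```python
from h import *
z=np.load('scene0.npz');p,d=z['p'],z['d'];W=w('scene',d,get_calibration('scene'))
hsv=cv2.cvtColor(p,cv2.COLOR_RGB2HSV)
# top surfaces at z~0.06 : connected components
def comps(lo,hi,minA=40):
    m=((W[:,:,2]>lo)&(W[:,:,2]<hi)&(d>0)).astype(np.uint8); m=cv2.morphologyEx(m,cv2.MORPH_OPEN,np.ones((3,3)))
    n,L,s,c=cv2.connectedComponentsWithStats(m)
    for i in range(1,n):
        if s[i,4]>minA:
            q=W[L==i]; (cx,cy),r=cv2.minEnclosingCircle(q[:,:2].astype(np.float32)); print(lo,s[i,4],np.round(c[i]),np.round(np.median(q,0),3),'circ',np.round([cx,cy,r],3))
comps(.054,.066);comps(.069,.079);comps(.135,.146);comps(.036,.052);comps(.006,.016)
```

```text
0.054 65 [384. 137.] [0.44  0.454 0.06 ] circ [0.438 0.454 0.019]
0.054 68 [411. 149.] [0.539 0.455 0.06 ] circ [0.537 0.458 0.018]
0.054 63 [384. 151.] [0.48  0.395 0.059] circ [0.48  0.398 0.017]
0.054 68 [369. 160.] [0.47  0.333 0.06 ] circ [0.468 0.336 0.017]
0.054 60 [398. 171.] [0.563 0.346 0.06 ] circ [0.563 0.349 0.019]
0.054 101 [292. 236.] [ 0.496 -0.043  0.06 ] circ [ 0.494 -0.042  0.018]
0.054 43 [128. 295.] [ 0.322 -0.434  0.06 ] circ [ 0.325 -0.433  0.015]
0.054 147 [277. 324.] [ 0.647 -0.268  0.06 ] circ [ 0.648 -0.267  0.018]
0.054 176 [171. 356.] [ 0.526 -0.476  0.06 ] circ [ 0.526 -0.475  0.018]
0.069 1880 [367. 203.] [0.58  0.17  0.074] circ [0.577 0.178 0.115]
0.036 71 [214.  43.] [-0.4    0.532  0.044] circ [-0.4    0.531  0.05 ]
0.036 73 [331.  59.] [0.012 0.729 0.044] circ [0.011 0.728 0.034]
0.036 51 [428.  64.] [0.305 0.929 0.043] circ [0.305 0.934 0.028]
0.036 46 [462.  78.] [0.45  0.931 0.043] circ [0.448 0.923 0.021]
0.036 56 [481.  85.] [0.521 0.931 0.044] circ [0.524 0.933 0.025]
0.036 151 [185. 165.] [ 0.055 -0.022  0.044] circ [ 0.035 -0.011  0.052]
0.
[... 829 characters left out ...]
]
0.006 160 [206. 166.] [0.073 0.041 0.011] circ [0.065 0.037 0.056]
0.006 131 [154. 174.] [-0.025 -0.083  0.01 ] circ [-0.021 -0.081  0.048]
0.006 55 [475. 168.] [0.709 0.555 0.013] circ [0.712 0.558 0.024]
0.006 219 [179. 181.] [ 0.064 -0.061  0.011] circ [ 0.048 -0.049  0.05 ]
0.006 51 [518. 179.] [0.837 0.598 0.013] circ [0.831 0.597 0.026]
0.006 97 [483. 182.] [0.76  0.52  0.013] circ [0.759 0.517 0.026]
0.006 42 [496. 192.] [0.813 0.501 0.012] circ [0.816 0.505 0.019]
0.006 349 [258. 226.] [ 0.365 -0.046  0.009] circ [ 0.375 -0.039  0.08 ]
0.006 1627 [316. 292.] [ 0.639 -0.115  0.01 ] circ [ 0.633 -0.108  0.072]
0.006 11585 [242. 437.] [ 0.751 -0.491  0.01 ] circ [ 0.761 -0.498  0.179]
```

The three red cells are at scene (384,159), (292,243) and (278,331). The look-alikes are blue (384,142) and four orange cells around (369-411,149-178). The green cell is at (174,362). I'll confirm the reds in an enlarged crop and measure the dock, tin and lid.

```bash
cat >> h.py <<'E'
from scipy.optimize import least_squares
def ww(d,s):  # wrist depth -> world
    c=get_calibration('wrist'); f=240/np.tan(np.radians(c['fov_y']/2)); v,u=np.mgrid[:480,:640]
    x,y=u-c['cx'],v-c['cy']; r=np.hypot(x,y)+1e-9; t=np.tan(r/f)/r
    p=np.stack([x*t*d,y*t*d,d],-1); M=c['mount']; p=p@M[:3,:3].T+M[:3,3]
    return p@s['ee_rot'].T+s['tcp_pos']
def circ(q,r=None):
    q=q[:,:2]; c0=q.mean(0)
    if r is None: return least_squares(lambda a:np.hypot(*(q-a[:2]).T)-a[2],[*c0,.05],loss='soft_l1',f_scale=.002).x
    return least_squares(lambda a:np.hypot(*(q-a).T)-r,c0,loss='soft_l1',f_scale=.002).x
def go(x,y,z,yaw=None):  # yaw = world angle of tool x; prints travel cm and roll deg
    s=sense(); R=s['ee_rot']; cur=np.degrees(np.arctan2(R[1,0],R[0,0]))
    t=(np.array([x,y,z])-s['tcp_pos'])@R*100
    roll=0 if yaw is None else -((yaw-cur+90)%180-90)
    print('travel',np.round(t,2),'roll',round(roll,1),'cur yaw',round(cur,1),'j6',round(s['joints'][5],1),'rows>=',int(np.ceil(max(np.linalg.norm(t)/5,abs(roll)/8.59))))
E
python3 - <<'E'
from h import *
for cam in('scene','side'):
    z=np.load(cam+'0.npz');p,d=z['p'],z['d'];W=w(cam,d,get_calibration(cam));Z=W[:,:,2];X=W[:,:,0];Y=W[:,:,1]
    m=(Z>.07)&(Z<.079)&(abs(X-.58)<.12)&(abs(Y-.17)<.14)
    q=W[m]; r=cv2.minAreaRect((q[:,:2]*1000).astype(np.float32)); print(cam,'deck',r,'z',np.median(q[:,2]))
    m=(Z>.133)&(Z<.146)&(np.hypot(X-.46,Y+.29)<.1); q=W[m];print('rim',len(q),circ(q,.064),circ(q))
    m=(Z>.006)&(Z<.016)&(np.hypot(X-.633,Y+.108)<.09); r=cv2.minEnclosingCircle((W[m][:,:2]*1000).astype(np.float32)); print('lid',r,np.median(Z[m]))
    for x,y,n in((.48,.397,'r1'),(.494,-.042,'r2'),(.648,-.267,'r3'),(.526,-.475,'g')):
        m=(Z>.052)&(Z<.066)&(np.hypot(X-x,Y-y)<.03)
        if m.sum()>5: print(n,m.sum(),cv2.minEnclosingCircle((W[m][:,:2]*1000).astype(np.float32)),np.round(np.median(W[m],0),3))
p=cv2.imread('pics/scene0.png');q=cv2.imread('pics/side0.png')
c=lambda im,u,v:cv2.resize(im[v-40:v+40,u-40:u+40],(260,260),interpolation=cv2.INTER_CUBIC)
o=np.vstack([np.hstack([c(p,390,155),c(p,292,243),c(p,278,325)]),np.hstack([c(p,175,360),c(q,250,420),c(q,385,180)])]);cv2.imwrite('pics/crop1.png',o)
E
```

```text
scene deck ((577.6506958007812, 176.00596618652344), (109.13709259033203, 214.13450622558594), 9.532675743103027) z 0.07401680067957028
rim 432 [ 0.47502236 -0.30352199] [ 0.4750276  -0.30353071  0.0638734 ]
lid ((631.0384521484375, -109.8930892944336), 86.70028686523438) 0.01022876340657386
r1 77 ((478.54083251953125, 395.3695983886719), 19.69679069519043) [0.48  0.396 0.059]
r2 116 ((496.29095458984375, -43.246742248535156), 20.20293426513672) [ 0.496 -0.044  0.059]
r3 165 ((647.6012573242188, -267.21185302734375), 17.87639045715332) [ 0.648 -0.269  0.06 ]
g 191 ((527.5757446289062, -475.2439880371094), 18.909046173095703) [ 0.527 -0.477  0.059]
side deck ((575.519775390625, 175.67579650878906), (107.70947265625, 209.71714782714844), 9.274524688720703) z 0.07372571448418047
rim 388 [ 0.47108279 -0.30175083] [ 0.47106802 -0.30173263  0.06363856]
lid ((629.7383422851562, -109.07002258300781), 71.42900085449219) 0.009918771645858082
r1 365 ((476.5425720214844, 397.6212463378906), 17.289371490478516) [0.476 0.399 0.059]
r2 163 ((492.67547607421875, -42.03499984741211), 18.478410720825195) [ 0.491 -0.039  0.059]
r3 103 ((642.8663330078125, -267.01470947265625), 19.02647590637207) [ 0.643 -0.263  0.06 ]
```

View pics/crop1.png

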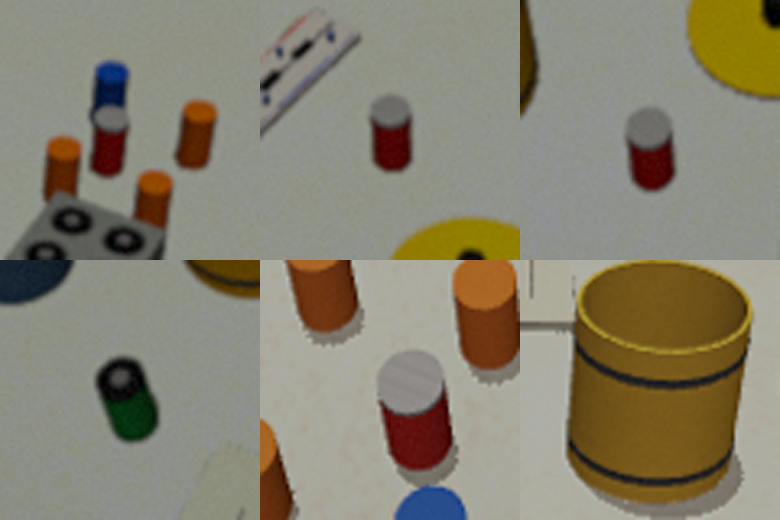

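Run:
```python
from h import *
go(.478,.397,.20,97)
```

```text
travel [34.62 10.9   1.1 ] roll 66.6 cur yaw -16.4 j6 -14.8 rows>= 8
```

Request:
arm_command(
  rows=[
    {"travel":[34.6,10.9,1.1],"roll":66.6,"fingers":57},
    {"travel":[34.6,10.9,1.1],"roll":66.6,"fingers":57},
    {"travel":[34.6,10.9,1.1],"roll":66.6,"fingers":57},
    {"travel":[34.6,10.9,1.1],"roll":66.6,"fingers":57},
    {"travel":[34.6,10.9,1.1],"roll":66.6,"fingers":57},
    {"travel":[34.6,10.9,1.1],"roll":66.6,"fingers":57},
    {"travel":[34.6,10.9,1.1],"roll":66.6,"fingers":57},
    {"travel":[34.6,10.9,1.1],"roll":66.6,"fingers":57},
    {"travel":[34.6,10.9,1.1],"roll":66.6,"fingers":57},
    {"travel":[34.6,10.9,1.1],"roll":66.6,"fingers":57},
  ],
)

```text
time_s: 2.1
tcp_pos: [0.4778, 0.397, 0.1998]
ee_rot: [[0.122, -0.992, -0.0], [-0.992, -0.122, 0.0], [-0.0, 0.0, -1.0]]
wrist_force: [-0.8, 0.4, -0.5]
gripper_width: 0.572
```

```bash
cat >> h.py <<'E'
def look(fn,x,y,lo,hi,rad=.03):
    s=sense(); p,d=snap('wrist',fn); W=ww(d,s); m=(W[:,:,2]>lo)&(W[:,:,2]<hi)&(np.hypot(W[:,:,0]-x,W[:,:,1]-y)<rad)&(d>0)
    q=W[m]; (cx,cy),r=cv2.minEnclosingCircle((q[:,:2]*1000).astype(np.float32)); v,u=np.nonzero(m)
    print('pix',u.mean().round(),v.mean().round(),'n',m.sum(),'mean',np.round(q.mean(0),4),'circ',np.round([cx/1000,cy/1000,r/1000],4))
    return s,p,d,W
E
python3 - <<'E'
from h import *
s,p,d,W=look('w1.png',.478,.397,.052,.068)
print(s['tcp_pos'],s['ee_rot'].round(3).tolist(),s['gripper_width'],s['time_s'])
go(.478,.397,.20,97)
E
```

```text
pix 316.0 220.0 n 1142 mean [0.4767 0.3965 0.06  ] circ [0.4766 0.3972 0.017 ]
[0.4778118  0.39695896 0.19983893] [[0.122, -0.992, -0.0], [-0.992, -0.122, 0.0], [-0.0, 0.0, -1.0]] 0.571608064393197 2.1
travel [ 0.05 -0.06  0.  ] roll 0.1 cur yaw -82.9 j6 -47.6 rows>= 1
```

View pics/w1.png

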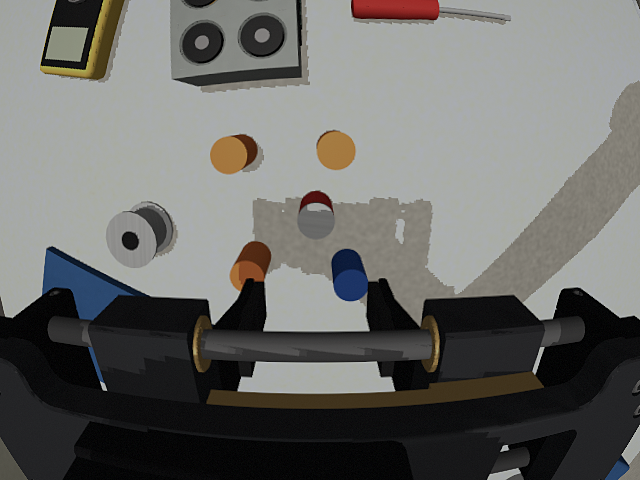

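Red cell at pixel (316,220), grey top, between the fingers; blue at (350,275) and orange at (250,265), (230,153), (336,150) are clear of the jaws. Grasping.

Request:
arm_command(
  rows=[
    {"travel":[0,0.1,5],"roll":0,"fingers":57},
    {"travel":[0,0.1,10],"roll":0,"fingers":57},
    {"travel":[0,0.1,14],"roll":0,"fingers":57},
    {"travel":[0,0.1,15.8],"roll":0,"fingers":57},
    {"travel":[0,0.1,15.8],"roll":0,"fingers":57},
    {"travel":[0,0.1,15.8],"roll":0,"fingers":25},
    {"travel":[0,0.1,15.8],"roll":0,"fingers":25},
    {"travel":[0,0.1,15.8],"roll":0,"fingers":25},
    {"travel":[0,0.1,15.8],"roll":0,"fingers":25},
    {"travel":[0,0.1,15.8],"roll":0,"fingers":25},
  ],
)

```text
time_s: 3.15
tcp_pos: [0.4777, 0.398, 0.0438]
ee_rot: [[0.122, -0.993, 0.003], [-0.993, -0.122, 0.003], [-0.003, -0.003, -1.0]]
wrist_force: [-0.5, 0.8, 6.4]
gripper_width: 0.358
```

Request:
arm_command(
  rows=[
    {"travel":[0,0,-4],"roll":0,"fingers":25},
    {"travel":[0,0,-9],"roll":0,"fingers":25},
    {"travel":[0,0,-14],"roll":0,"fingers":25},
    {"travel":[0,0,-19],"roll":0,"fingers":25},
    {"travel":[0,0,-19.8],"roll":0,"fingers":25},
    {"travel":[0,0,-19.8],"roll":0,"fingers":25},
  ],
)

```text
time_s: 3.75
tcp_pos: [0.477, 0.3973, 0.2419]
ee_rot: [[0.121, -0.993, 0.002], [-0.993, -0.121, 0.004], [-0.003, -0.002, -1.0]]
wrist_force: [-0.7, -0.7, -1.7]
gripper_width: 0.359
```

Run:
```python
from h import *
cam='scene';p,d=capture(cam);W=w(cam,d,get_calibration(cam));Z=W[:,:,2];X=W[:,:,0];Y=W[:,:,1]
m=(Z>.133)&(Z<.146)&(np.hypot(X-.46,Y+.29)<.12); q=W[m];print('rim',len(q),circ(q,.064))
s=sense();print(s['gripper_width'],s['wrist_force'])
go(.473,-.303,.24,97)
```

```text
rim 442 [ 0.47516077 -0.30372171]
0.35720644858918993 [-0.04944955 -0.20124468 -3.01397436]
travel [69.4   8.75 -0.08] roll -0.1 cur yaw -83.1 j6 -47.7 rows>= 14
```

Request:
arm_command(
  rows=[
    {"travel":[5,0.6,0],"roll":0,"fingers":25},
    {"travel":[10,1.2,0],"roll":0,"fingers":25},
    {"travel":[15,1.9,0],"roll":0,"fingers":25},
    {"travel":[20,2.5,0],"roll":0,"fingers":25},
    {"travel":[25,3.1,0],"roll":0,"fingers":25},
    {"travel":[30,3.8,0],"roll":0,"fingers":25},
    {"travel":[35,4.4,0],"roll":0,"fingers":25},
    {"travel":[40,5,0],"roll":0,"fingers":25},
    {"travel":[45,5.6,0],"roll":0,"fingers":25},
    {"travel":[50,6.3,0],"roll":0,"fingers":25},
  ],
)

```text
time_s: 4.8
tcp_pos: [0.4729, -0.1049, 0.2371]
ee_rot: [[0.121, -0.993, -0.006], [-0.993, -0.121, 0.0], [-0.001, 0.006, -1.0]]
wrist_force: [1.0, -0.2, -1.3]
gripper_width: 0.36
```

Request:
arm_command(
  rows=[
    {"travel":[5,0.6,0],"roll":0,"fingers":25},
    {"travel":[10,1.2,0],"roll":0,"fingers":25},
    {"travel":[15,1.9,0],"roll":0,"fingers":25},
    {"travel":[19.4,2.4,0],"roll":0,"fingers":25},
    {"travel":[19.4,2.4,0],"roll":0,"fingers":25},
    {"travel":[19.4,2.4,0],"roll":0,"fingers":25},
  ],
)

```text
time_s: 5.4
tcp_pos: [0.4729, -0.2989, 0.2365]
ee_rot: [[0.118, -0.993, -0.006], [-0.993, -0.118, 0.003], [-0.004, 0.006, -1.0]]
wrist_force: [-0.0, 0.7, -1.6]
gripper_width: 0.36
```

```bash
cat >> h.py <<'E'
def rim(fn,x=.473,y=-.303):
    s=sense(); p,d=snap('wrist',fn); W=ww(d,s);Z=W[:,:,2]
    m=(Z>.134)&(Z<.146)&(abs(np.hypot(W[:,:,0]-x,W[:,:,1]-y)-.062)<.035)&(d>0)
    q=W[m]; c=circ(q,.064); r=np.hypot(*(q[:,:2]-c).T); print('rim',m.sum(),c.round(4),'resid',np.median(abs(r-.064)).round(4)); return c,W
E
python3 - <<'E'
from h import *
s=sense();print(s['gripper_width'],s['tcp_pos'])
c,W=rim('w2.png')
go(c[0],c[1],.24)
E
```

```text
0.3596953011314604 [ 0.47292055 -0.29888676  0.23648428]
rim 2383 [ 0.4716 -0.3044] resid 0.0012
travel [ 0.61  0.25 -0.27] roll 0 cur yaw -83.1 j6 22.6 rows>= 1
```

View pics/w2.png

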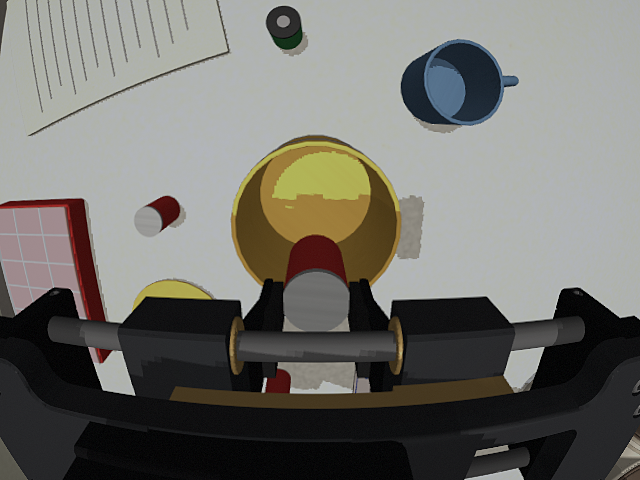

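Request:
arm_command(
  rows=[
    {"travel":[3.4,0.25,0],"roll":0,"fingers":25},
    {"travel":[3.4,0.25,4],"roll":0,"fingers":25},
    {"travel":[3.4,0.25,8],"roll":0,"fingers":25},
    {"travel":[3.4,0.25,12],"roll":0,"fingers":25},
    {"travel":[3.4,0.25,14.2],"roll":0,"fingers":25},
    {"travel":[3.4,0.25,14.2],"roll":0,"fingers":25},
    {"travel":[3.4,0.25,14.2],"roll":0,"fingers":57},
    {"travel":[3.4,0.25,14.2],"roll":0,"fingers":57},
    {"travel":[3.4,0.25,14.2],"roll":0,"fingers":57},
    {"travel":[3.4,0.25,14.2],"roll":0,"fingers":57},
  ],
)

```text
time_s: 6.45
tcp_pos: [0.4772, -0.3328, 0.0996]
ee_rot: [[0.122, -0.993, 0.003], [-0.993, -0.122, -0.001], [0.001, -0.003, -1.0]]
wrist_force: [-0.3, 0.7, 0.7]
gripper_width: 0.556
```

Request:
arm_command(
  rows=[
    {"travel":[0,0,-5],"roll":0,"fingers":57},
    {"travel":[0,0,-10],"roll":0,"fingers":57},
    {"travel":[0,0,-10.5],"roll":0,"fingers":57},
    {"travel":[0,0,-10.5],"roll":0,"fingers":57},
  ],
)

```text
time_s: 6.85
tcp_pos: [0.4774, -0.3331, 0.2059]
ee_rot: [[0.121, -0.993, 0.006], [-0.993, -0.121, -0.002], [0.003, -0.006, -1.0]]
wrist_force: [-0.1, -0.1, -0.3]
gripper_width: 0.569
```

Run:
```python
from h import *
s=sense();print(s['gripper_width'],s['tcp_pos'],s['wrist_force'])
go(.646,-.267,.20)
```

```text
0.5689467498766301 [ 0.47741829 -0.33307576  0.2059275 ] [-0.07672861 -0.11831653 -0.33562558]
travel [ -4.52 -17.53   0.68] roll 0 cur yaw -83.0 j6 25.9 rows>= 4
```

Request:
arm_command(
  rows=[
    {"travel":[-1.1,-4.4,0],"roll":0,"fingers":57},
    {"travel":[-2.3,-8.8,0],"roll":0,"fingers":57},
    {"travel":[-3.4,-13.2,0],"roll":0,"fingers":57},
    {"travel":[-4.5,-17.5,0.5],"roll":0,"fingers":57},
    {"travel":[-4.5,-17.5,0.5],"roll":0,"fingers":57},
    {"travel":[-4.5,-17.5,0.5],"roll":0,"fingers":57},
  ],
)

```text
time_s: 7.45
tcp_pos: [0.6442, -0.2657, 0.1949]
ee_rot: [[0.122, -0.992, -0.005], [-0.992, -0.122, 0.001], [-0.002, 0.005, -1.0]]
wrist_force: [0.1, 0.0, -0.1]
gripper_width: 0.572
```

Run:
```python
from h import *
s,p,d,W=look('w3.png',.646,-.267,.052,.068)
print(s['tcp_pos'])
go(.646,-.267,.042)
m=(W[:,:,2]>.006)&(W[:,:,2]<.016)&(np.hypot(W[:,:,0]-.631,W[:,:,1]+.109)<.09);print(m.sum())
```

```text
pix 314.0 217.0 n 1175 mean [ 0.6443 -0.2692  0.06  ] circ [ 0.6442 -0.2685  0.0169]
[ 0.64420117 -0.26574407  0.19491816]
travel [ 0.1  -0.27 15.4 ] roll 0 cur yaw -83.0 j6 16.2 rows>= 4
5542
```

Request:
arm_command(
  rows=[
    {"travel":[0.3,0,5],"roll":0,"fingers":57},
    {"travel":[0.3,0,10],"roll":0,"fingers":57},
    {"travel":[0.3,0,14],"roll":0,"fingers":57},
    {"travel":[0.3,0,15.2],"roll":0,"fingers":57},
    {"travel":[0.3,0,15.2],"roll":0,"fingers":57},
    {"travel":[0.3,0,15.2],"roll":0,"fingers":25},
    {"travel":[0.3,0,15.2],"roll":0,"fingers":25},
    {"travel":[0.3,0,15.2],"roll":0,"fingers":25},
    {"travel":[0.3,0,15.2],"roll":0,"fingers":25},
    {"travel":[0.3,0,15.2],"roll":0,"fingers":25},
  ],
)

```text
time_s: 8.5
tcp_pos: [0.6449, -0.2704, 0.0491]
ee_rot: [[0.122, -0.993, 0.0], [-0.993, -0.122, -0.002], [0.002, -0.0, -1.0]]
wrist_force: [-4.3, -0.4, 9.2]
gripper_width: 0.275
```

Request:
arm_command(
  rows=[
    {"travel":[0,0,-5],"roll":0,"fingers":25},
    {"travel":[0,0,-10],"roll":0,"fingers":25},
    {"travel":[0,0,-15],"roll":0,"fingers":25},
    {"travel":[0,0,-19.8],"roll":0,"fingers":25},
    {"travel":[0,0,-19.8],"roll":0,"fingers":25},
    {"travel":[0,0,-19.8],"roll":0,"fingers":25},
  ],
)

```text
time_s: 9.1
tcp_pos: [0.6456, -0.2695, 0.2467]
ee_rot: [[0.121, -0.993, 0.005], [-0.993, -0.121, -0.0], [0.001, -0.005, -1.0]]
wrist_force: [0.5, 0.4, -1.2]
gripper_width: 0.25
```

Run:
```python
from h import *
s=sense();print(s['gripper_width'],s['tcp_pos'],s['wrist_force'])
c,W=rim('w4.png')
go(c[0],c[1],.24)
```

```text
0.2503839620284444 [ 0.64555013 -0.26954673  0.2466912 ] [ 0.47743273  0.44148898 -1.16947887]
rim 2522 [ 0.4728 -0.3045] resid 0.001
travel [ 1.42 17.48  0.41] roll 0 cur yaw -83.0 j6 16.4 rows>= 4
```

View pics/w4.png

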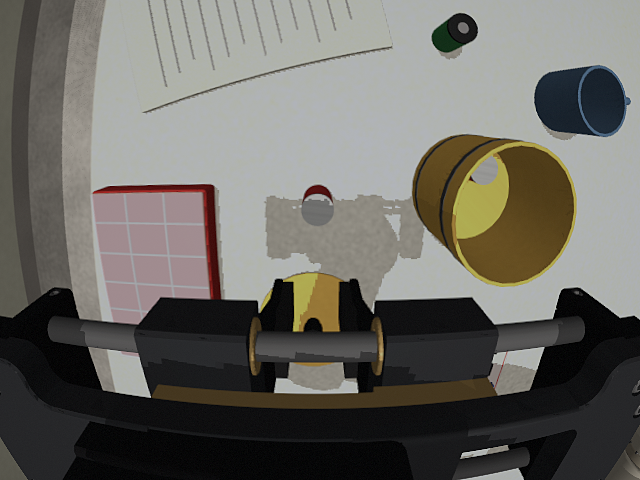

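The grip slipped off because it was too near the cap: the red cell still stands at (317,207), and cell 1 lies in the tin at (483,170). I'll re-measure and grip lower.

Run:
```python
from h import *
s,p,d,W=look('w5.png',.6442,-.2685,.052,.068)
print(s['tcp_pos']);go(.645,-.269,.030)
```

```text
pix 315.0 209.0 n 889 mean [ 0.644  -0.2692  0.06  ] circ [ 0.6439 -0.2688  0.0169]
[ 0.64466645 -0.26927163  0.24425594]
travel [ 1.000e-02 -1.100e-01  2.129e+01] roll 0 cur yaw -83.0 j6 16.4 rows>= 5
```

Request:
arm_command(
  rows=[
    {"travel":[0,0,5],"roll":0,"fingers":60},
    {"travel":[0,0,10],"roll":0,"fingers":60},
    {"travel":[0,0,15],"roll":0,"fingers":60},
    {"travel":[0,0,19],"roll":0,"fingers":60},
    {"travel":[0,0,21.3],"roll":0,"fingers":60},
    {"travel":[0,0,21.3],"roll":0,"fingers":60},
    {"travel":[0,0,21.3],"roll":0,"fingers":60},
  ],
)

```text
time_s: 9.9
tcp_pos: [0.6446, -0.2698, 0.0301]
ee_rot: [[0.122, -0.993, -0.002], [-0.993, -0.122, -0.0], [0.0, 0.002, -1.0]]
wrist_force: [0.6, -0.6, 0.2]
gripper_width: 0.593
```

Request:
arm_command(
  rows=[
    {"travel":[0,0,0],"roll":0,"fingers":25},
    {"travel":[0,0,0],"roll":0,"fingers":25},
    {"travel":[0,0,0],"roll":0,"fingers":25},
    {"travel":[0,0,0],"roll":0,"fingers":25},
    {"travel":[0,0,0],"roll":0,"fingers":25},
  ],
)

```text
time_s: 10.4
tcp_pos: [0.6457, -0.2699, 0.0324]
ee_rot: [[0.122, -0.993, 0.002], [-0.993, -0.122, -0.001], [0.001, -0.002, -1.0]]
wrist_force: [0.8, 0.9, 4.7]
gripper_width: 0.367
```

Request:
arm_command(
  rows=[
    {"travel":[0,0,-5],"roll":0,"fingers":25},
    {"travel":[0,0,-10],"roll":0,"fingers":25},
    {"travel":[0,0,-15],"roll":0,"fingers":25},
    {"travel":[0,0,-20],"roll":0,"fingers":25},
    {"travel":[-0.4,4,-20],"roll":0,"fingers":25},
    {"travel":[-0.7,8.5,-20],"roll":0,"fingers":25},
    {"travel":[-1,13,-20],"roll":0,"fingers":25},
    {"travel":[-1.4,17.2,-20],"roll":0,"fingers":25},
    {"travel":[-1.4,17.2,-20],"roll":0,"fingers":25},
    {"travel":[-1.4,17.2,-20],"roll":0,"fingers":25},
  ],
)

```text
time_s: 11.4
tcp_pos: [0.4718, -0.2767, 0.2314]
ee_rot: [[0.121, -0.993, 0.001], [-0.993, -0.121, -0.0], [0.0, -0.001, -1.0]]
wrist_force: [0.3, 0.3, -1.1]
gripper_width: 0.372
```

Run:
```python
from h import *
s=sense();print(s['gripper_width'],s['tcp_pos'],s['wrist_force'])
c,W=rim('w6.png')
go(c[0],c[1]+.028,.095)
```

```text
0.37153691517980636 [ 0.47176452 -0.27671712  0.23137871] [ 0.27890115  0.29251112 -1.05298503]
rim 3029 [ 0.4716 -0.3046] resid 0.0012
travel [-0.03  0.13 13.62] roll 0 cur yaw -83.0 j6 20.3 rows>= 3
```

Request:
arm_command(
  rows=[
    {"travel":[0,0.1,4],"roll":0,"fingers":25},
    {"travel":[0,0.1,8],"roll":0,"fingers":25},
    {"travel":[0,0.1,12],"roll":0,"fingers":25},
    {"travel":[0,0.1,13.4],"roll":0,"fingers":25},
    {"travel":[0,0.1,13.4],"roll":0,"fingers":25},
    {"travel":[0,0.1,13.4],"roll":0,"fingers":57},
    {"travel":[0,0.1,13.4],"roll":0,"fingers":57},
    {"travel":[0,0.1,13.4],"roll":0,"fingers":57},
    {"travel":[0,0.1,9],"roll":0,"fingers":57},
    {"travel":[0,0.1,4],"roll":0,"fingers":57},
  ],
)

```text
time_s: 12.45
tcp_pos: [0.4706, -0.2765, 0.1915]
ee_rot: [[0.121, -0.993, -0.003], [-0.993, -0.121, 0.001], [-0.001, 0.003, -1.0]]
wrist_force: [1.4, -0.8, -0.1]
gripper_width: 0.562
```

Run:
```python
from h import *
s=sense();print(s['gripper_width'],s['tcp_pos'],s['wrist_force'])
go(.493,-.041,.20)
```

```text
0.5620242720802171 [ 0.47064991 -0.27650455  0.19152937] [ 1.36927992 -0.79818653 -0.06220677]
travel [-23.11  -5.07  -0.84] roll 0 cur yaw -83.0 j6 20.4 rows>= 5
```

Request:
arm_command(
  rows=[
    {"travel":[-4,-0.9,-0.8],"roll":0,"fingers":57},
    {"travel":[-8.5,-1.9,-0.8],"roll":0,"fingers":57},
    {"travel":[-13,-2.9,-0.8],"roll":0,"fingers":57},
    {"travel":[-18,-4,-0.8],"roll":0,"fingers":57},
    {"travel":[-23.1,-5.1,-0.8],"roll":0,"fingers":57},
    {"travel":[-23.1,-5.1,-0.8],"roll":0,"fingers":57},
    {"travel":[-23.1,-5.1,-0.8],"roll":0,"fingers":57},
  ],
)

```text
time_s: 13.15
tcp_pos: [0.4946, -0.0399, 0.2002]
ee_rot: [[0.124, -0.992, 0.002], [-0.992, -0.124, 0.0], [-0.0, -0.002, -1.0]]
wrist_force: [0.4, 0.2, 0.3]
gripper_width: 0.573
```

Run:
```python
from h import *
s,p,d,W=look('w7.png',.493,-.041,.052,.068)
print(s['tcp_pos']);go(.493,-.041,.030)
```

```text
pix 318.0 215.0 n 1121 mean [ 0.492 -0.045  0.06 ] circ [ 0.4917 -0.0442  0.0169]
[ 0.49463586 -0.03991708  0.20016597]
travel [-0.02  0.17 16.99] roll 0 cur yaw -83.0 j6 -7.0 rows>= 4
```

Request:
arm_command(
  rows=[
    {"travel":[0.4,0.3,5],"roll":0,"fingers":60},
    {"travel":[0.4,0.3,10],"roll":0,"fingers":60},
    {"travel":[0.4,0.3,15],"roll":0,"fingers":60},
    {"travel":[0.4,0.3,17],"roll":0,"fingers":60},
    {"travel":[0.4,0.3,17],"roll":0,"fingers":60},
    {"travel":[0.4,0.3,17],"roll":0,"fingers":25},
    {"travel":[0.4,0.3,17],"roll":0,"fingers":25},
    {"travel":[0.4,0.3,17],"roll":0,"fingers":25},
    {"travel":[0.4,0.3,17],"roll":0,"fingers":25},
    {"travel":[0.4,0.3,17],"roll":0,"fingers":25},
  ],
)

```text
time_s: 14.2
tcp_pos: [0.493, -0.0455, 0.0305]
ee_rot: [[0.122, -0.993, 0.003], [-0.993, -0.122, 0.0], [0.0, -0.003, -1.0]]
wrist_force: [0.7, -0.6, 7.1]
gripper_width: 0.372
```

Request:
arm_command(
  rows=[
    {"travel":[0,0,-5],"roll":0,"fingers":25},
    {"travel":[0,0,-10],"roll":0,"fingers":25},
    {"travel":[0,0,-15],"roll":0,"fingers":25},
    {"travel":[0,0,-20],"roll":0,"fingers":25},
    {"travel":[5,0.5,-20],"roll":0,"fingers":25},
    {"travel":[10,1.5,-20],"roll":0,"fingers":25},
    {"travel":[15,2.6,-20],"roll":0,"fingers":25},
    {"travel":[20,4,-20],"roll":0,"fingers":25},
    {"travel":[25,5,-20],"roll":0,"fingers":25},
    {"travel":[25,5,-20],"roll":0,"fingers":25},
  ],
)

```text
time_s: 15.2
tcp_pos: [0.4708, -0.3038, 0.228]
ee_rot: [[0.115, -0.993, -0.002], [-0.993, -0.115, 0.0], [-0.0, 0.002, -1.0]]
wrist_force: [-0.6, 0.4, -2.4]
gripper_width: 0.37
```

Run:
```python
from h import *
s=sense();print(s['gripper_width'],s['tcp_pos'],s['wrist_force'])
c,W=rim('w8.png')
go(c[0],c[1],.1)
```

```text
0.36982308291934596 [ 0.47083742 -0.30380407  0.22802586] [-0.57414911  0.35745094 -2.42967563]
rim 2434 [ 0.4716 -0.3044] resid 0.0012
travel [ 0.22 -0.05 12.79] roll 0 cur yaw -83.3 j6 22.8 rows>= 3
```

View pics/w8.png

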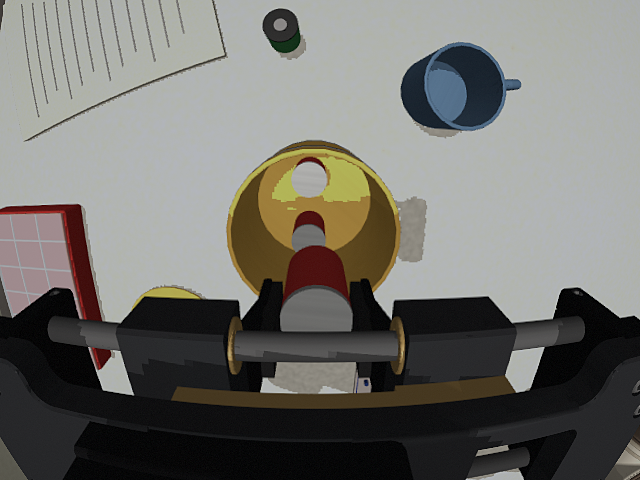

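Two red cells stand in the tin at (310,180) and (308,228). I'll release the third beside them, offset along the jaw axis.

Request:
arm_command(
  rows=[
    {"travel":[0.2,2.1,0],"roll":0,"fingers":25},
    {"travel":[0.2,2.1,4],"roll":0,"fingers":25},
    {"travel":[0.2,2.1,8],"roll":0,"fingers":25},
    {"travel":[0.2,2.1,12],"roll":0,"fingers":25},
    {"travel":[0.2,2.1,13.2],"roll":0,"fingers":25},
    {"travel":[0.2,2.1,13.2],"roll":0,"fingers":25},
    {"travel":[0.2,2.1,13.2],"roll":0,"fingers":46},
    {"travel":[0.2,2.1,13.2],"roll":0,"fingers":46},
    {"travel":[0.2,2.1,13.2],"roll":0,"fingers":46},
    {"travel":[0.2,2.1,13.2],"roll":0,"fingers":46},
  ],
)

```text
time_s: 16.25
tcp_pos: [0.4525, -0.3047, 0.0984]
ee_rot: [[0.121, -0.993, 0.003], [-0.993, -0.121, -0.001], [0.001, -0.003, -1.0]]
wrist_force: [0.6, -0.5, -0.3]
gripper_width: 0.459
```

Request:
arm_command(
  rows=[
    {"travel":[0,0,-4],"roll":0,"fingers":46},
    {"travel":[0,0,-9],"roll":0,"fingers":46},
    {"travel":[-4,-1,-12],"roll":0,"fingers":46},
    {"travel":[-9,-2,-12],"roll":0,"fingers":46},
    {"travel":[-9,-2,-12],"roll":0,"fingers":46},
    {"travel":[-9,-2,-12],"roll":0,"fingers":46},
  ],
)

```text
time_s: 16.85
tcp_pos: [0.4609, -0.2117, 0.2179]
ee_rot: [[0.124, -0.992, 0.002], [-0.992, -0.124, -0.0], [0.0, -0.002, -1.0]]
wrist_force: [-0.1, -0.3, 0.0]
gripper_width: 0.46
```

Run:
```python
from h import *
s=sense();print(s['gripper_width'],s['tcp_pos'],s['wrist_force'])
c,W=rim('w9.png')
p=cv2.imread('pics/w9.png');cv2.imwrite('pics/w9c.png',p[:300])
for cam in('scene','side'):
    p,d=capture(cam);W=w(cam,d,get_calibration(cam));Z=W[:,:,2];X=W[:,:,0];Y=W[:,:,1]
    m=(Z>.006)&(Z<.016)&(np.hypot(X-.63,Y+.109)<.11); q=(W[m][:,:2]*1000).astype(np.float32); print(cam,'lid',cv2.minEnclosingCircle(q)); 
    k=(Z>.036)&(Z<.06)&(np.hypot(X-.63,Y+.109)<.03); print('knob',k.sum(),cv2.minEnclosingCircle((W[k][:,:2]*1000).astype(np.float32)),W[k].mean(0))
```

```text
0.4598537948619627 [ 0.46093036 -0.21169411  0.21787111] [-0.12066768 -0.27780274  0.01295534]
rim 4161 [ 0.4715 -0.3041] resid 0.0013
scene lid ((633.2463989257812, -114.89875030517578), 103.06575775146484)
knob 67 ((632.3383178710938, -110.89509582519531), 13.287272453308105) [ 0.63407324 -0.11028694  0.04308862]
side lid ((628.7819213867188, -108.44094848632812), 71.71818542480469)
knob 67 ((627.805908203125, -107.01910400390625), 12.913918495178223) [ 0.62891074 -0.10566091  0.04239729]
```

View pics/w9c.png

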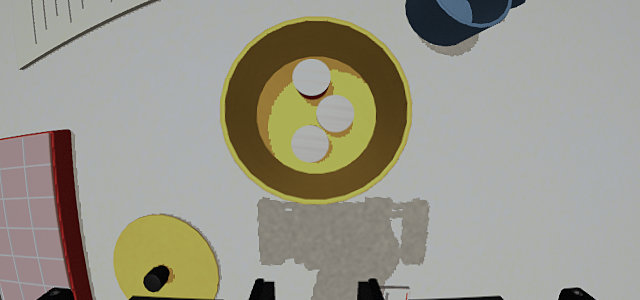

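All three red cells stand in the tin, at (312,78), (335,113) and (310,145). Next is the lid.

Run:
```python
from h import *
go(.630,-.108,.2)
```

```text
travel [ -8.42 -18.1    1.66] roll 0 cur yaw -83.1 j6 13.4 rows>= 5
```

Request:
arm_command(
  rows=[
    {"travel":[-2,-4,0.5],"roll":0,"fingers":50},
    {"travel":[-4,-8.5,1],"roll":0,"fingers":50},
    {"travel":[-6,-13,1.5],"roll":0,"fingers":50},
    {"travel":[-8.4,-18.1,1.7],"roll":0,"fingers":50},
    {"travel":[-8.4,-18.1,1.7],"roll":0,"fingers":50},
    {"travel":[-8.4,-18.1,1.7],"roll":0,"fingers":50},
  ],
)

```text
time_s: 17.6
tcp_pos: [0.6306, -0.1077, 0.1979]
ee_rot: [[0.121, -0.993, -0.003], [-0.993, -0.121, -0.0], [-0.0, 0.003, -1.0]]
wrist_force: [-0.1, 0.3, -0.0]
gripper_width: 0.501
```

Run:
```python
from h import *
s,p,d,W=look('w10.png',.630,-.108,.040,.05,.03)
Z=W[:,:,2];m=(Z>.006)&(Z<.014)&(np.hypot(W[:,:,0]-.63,W[:,:,1]+.109)<.08);print('plate',m.sum(),cv2.minEnclosingCircle((W[m][:,:2]*1000).astype(np.float32)))
print(s['tcp_pos']);go(.630,-.108,.026)
```

```text
pix 314.0 213.0 n 504 mean [ 0.6305 -0.111   0.0438] circ [ 0.63   -0.1105  0.0121]
plate 13979 ((629.9910888671875, -110.07691192626953), 70.46772766113281)
[ 0.630592   -0.10768141  0.19788956]
travel [-0.02 -0.08 17.27] roll 0 cur yaw -83.1 j6 2.2 rows>= 4
```

Request:
arm_command(
  rows=[
    {"travel":[0.25,0,5],"roll":0,"fingers":50},
    {"travel":[0.25,0,10],"roll":0,"fingers":50},
    {"travel":[0.25,0,15],"roll":0,"fingers":50},
    {"travel":[0.25,0,17.2],"roll":0,"fingers":50},
    {"travel":[0.25,0,17.2],"roll":0,"fingers":50},
    {"travel":[0.25,0,17.2],"roll":0,"fingers":15},
    {"travel":[0.25,0,17.2],"roll":0,"fingers":15},
    {"travel":[0.25,0,17.2],"roll":0,"fingers":15},
    {"travel":[0.25,0,17.2],"roll":0,"fingers":15},
    {"travel":[0.25,0,17.2],"roll":0,"fingers":15},
  ],
)

```text
time_s: 18.65
tcp_pos: [0.6317, -0.1099, 0.0301]
ee_rot: [[0.122, -0.993, 0.003], [-0.993, -0.122, -0.0], [0.001, -0.003, -1.0]]
wrist_force: [-0.9, 0.2, 6.8]
gripper_width: 0.245
```

Request:
arm_command(
  rows=[
    {"travel":[0,0,-4],"roll":0,"fingers":15},
    {"travel":[0,0,-8],"roll":0,"fingers":15},
    {"travel":[0,0,-13],"roll":0,"fingers":15},
    {"travel":[0,0,-18],"roll":0,"fingers":15},
    {"travel":[0,0,-22],"roll":0,"fingers":15},
    {"travel":[0,0,-22],"roll":0,"fingers":15},
  ],
)

```text
time_s: 19.25
tcp_pos: [0.6335, -0.1101, 0.2558]
ee_rot: [[0.122, -0.992, 0.014], [-0.993, -0.122, -0.001], [0.003, -0.014, -1.0]]
wrist_force: [1.1, -0.4, -1.5]
gripper_width: 0.244
```

Run:
```python
from h import *
s=sense();print(s['gripper_width'],s['tcp_pos'],s['wrist_force'])
for cam in('scene','side'):
    p,d=capture(cam);W=w(cam,d,get_calibration(cam));Z=W[:,:,2]
    m=(Z>.133)&(Z<.146)&(np.hypot(W[:,:,0]-.4715,W[:,:,1]+.304)<.1);print(cam,m.sum(),circ(W[m],.064))
go(.4715,-.304,.248)
```

```text
0.2443801632527527 [ 0.63354882 -0.11006684  0.25583233] [ 1.14077512 -0.41464907 -1.47324045]
scene 438 [ 0.47499013 -0.30355437]
side 397 [ 0.47101871 -0.30175442]
travel [17.41 18.11 -0.  ] roll 0 cur yaw -83.0 j6 2.4 rows>= 6
```

Request:
arm_command(
  rows=[
    {"travel":[3,3,0],"roll":0,"fingers":15},
    {"travel":[6,6.2,0],"roll":0,"fingers":15},
    {"travel":[9,9.4,0],"roll":0,"fingers":15},
    {"travel":[12,12.5,0],"roll":0,"fingers":15},
    {"travel":[15,15.6,0],"roll":0,"fingers":15},
    {"travel":[17.4,18.1,0],"roll":0,"fingers":15},
    {"travel":[17.4,18.1,0],"roll":0,"fingers":15},
    {"travel":[17.4,18.1,0],"roll":0,"fingers":15},
    {"travel":[17.4,18.1,0],"roll":0,"fingers":15},
  ],
)

```text
time_s: 20.25
tcp_pos: [0.4717, -0.3037, 0.2465]
ee_rot: [[0.122, -0.993, -0.002], [-0.993, -0.122, 0.001], [-0.002, 0.002, -1.0]]
wrist_force: [1.0, -0.4, -1.2]
gripper_width: 0.245
```

Run:
```python
from h import *
s=sense();print(s['gripper_width'],s['tcp_pos'],s['ee_rot'].round(3).tolist())
p,d=snap('wrist','w11.png');W=ww(d,s);Z=W[:,:,2]
q=W[(Z>.19)&(Z<.26)&(np.hypot(W[:,:,0]-.4715,W[:,:,1]+.304)<.08)];print('lidz',len(q),np.percentile(q[:,2],[5,50,95]) if len(q) else '')
a=np.c_[q[:,:2],np.ones(len(q))];k=np.linalg.lstsq(a,q[:,2],rcond=None)[0];print(k)
p,d=snap('side','s11.png');W=w('side',d,get_calibration('side'));Z=W[:,:,2]
m=(Z>.133)&(Z<.146)&(np.hypot(W[:,:,0]-.4715,W[:,:,1]+.304)<.1);print(m.sum(),circ(W[m],.064))
q=W[(Z>.2)&(Z<.24)&(np.hypot(W[:,:,0]-.4715,W[:,:,1]+.304)<.09)];
hist=np.histogram(q[:,2],20);print(hist[0],hist[1].round(3)); q=q[(q[:,2]>.215)&(q[:,2]<.24)];print(cv2.minEnclosingCircle((q[:,:2]*1000).astype(np.float32)))
a=np.c_[q[:,:2],np.ones(len(q))];print(np.linalg.lstsq(a,q[:,2],rcond=None)[0])
go(.4715,-.304,.163)
```

```text
0.24519713297789242 [ 0.47171108 -0.30372251  0.24645865] [[0.122, -0.993, -0.002], [-0.993, -0.122, 0.001], [-0.002, 0.002, -1.0]]
lidz 29893 [0.22510994 0.22641274 0.22824353]
[-0.01551088  0.03303212  0.24567797]
393 [ 0.47108126 -0.30168152]
[  2   4  21  93 205 369 347 180  57  13   3   2   2   2   3   2   3   0
   4   4] [0.221 0.222 0.223 0.224 0.225 0.226 0.227 0.228 0.229 0.23  0.23  0.231
 0.232 0.233 0.234 0.235 0.236 0.237 0.238 0.239 0.24 ]
((468.4251403808594, -303.2268981933594), 72.01119995117188)
[-0.01098954 -0.00215989  0.23124754]
travel [0.04 0.07 8.4 ] roll 0 cur yaw -83.0 j6 23.3 rows>= 2
```

View pics/s11.png

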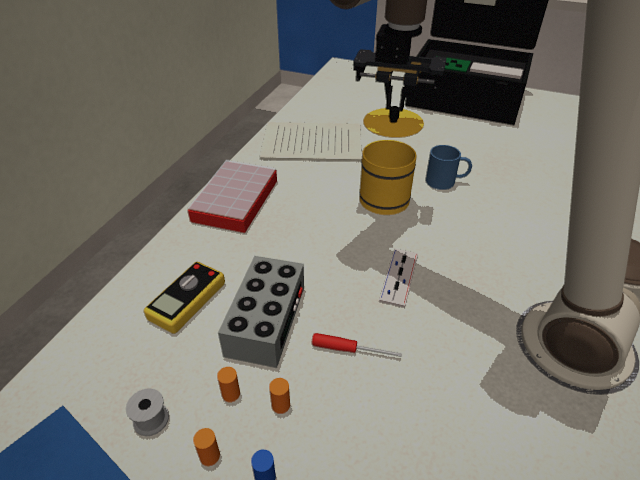

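Lid held level above the tin (plate at (393,123)); the tin hasn't moved. Lowering.

Request:
arm_command(
  rows=[
    {"travel":[-0.1,-0.1,2.5],"roll":0,"fingers":15},
    {"travel":[-0.1,-0.1,5],"roll":0,"fingers":15},
    {"travel":[-0.1,-0.1,6.5],"roll":0,"fingers":15},
    {"travel":[-0.1,-0.1,7.3],"roll":0,"fingers":15},
    {"travel":[-0.1,-0.1,7.7],"roll":0,"fingers":15},
    {"travel":[-0.1,-0.1,8.1],"roll":0,"fingers":15},
    {"travel":[-0.1,-0.1,8.3],"roll":0,"fingers":15},
    {"travel":[-0.1,-0.1,8.3],"roll":0,"fingers":15},
  ],
)

```text
time_s: 21.15
tcp_pos: [0.473, -0.3033, 0.1653]
ee_rot: [[0.121, -0.993, 0.001], [-0.993, -0.121, -0.0], [0.0, -0.001, -1.0]]
wrist_force: [0.3, -1.1, -2.2]
gripper_width: 0.241
```

Request:
arm_command(
  rows=[
    {"travel":[0,0,0.1],"roll":0,"fingers":15},
    {"travel":[0,0,0.1],"roll":0,"fingers":45},
    {"travel":[0,0,0.1],"roll":0,"fingers":45},
    {"travel":[0,0,0.1],"roll":0,"fingers":45},
    {"travel":[0,0,-2],"roll":0,"fingers":45},
    {"travel":[0,0,-5],"roll":0,"fingers":45},
    {"travel":[0,0,-8],"roll":0,"fingers":45},
    {"travel":[-4,0,-8],"roll":0,"fingers":45},
    {"travel":[-9,0,-8],"roll":0,"fingers":45},
    {"travel":[-9,0,-8],"roll":0,"fingers":45},
  ],
)

```text
time_s: 22.15
tcp_pos: [0.4613, -0.2104, 0.246]
ee_rot: [[0.126, -0.992, 0.002], [-0.992, -0.126, 0.001], [-0.001, -0.002, -1.0]]
wrist_force: [0.5, 0.9, 0.5]
gripper_width: 0.445
```

```bash
cat >> h.py <<'E'
def lid(fn,x=.4715,y=-.304):
    s=sense();p,d=snap('wrist',fn);W=ww(d,s);Z=W[:,:,2];R=np.hypot(W[:,:,0]-x,W[:,:,1]-y)
    q=W[(Z>.136)&(Z<.152)&(R<.09)]
    print('lid',len(q),cv2.minEnclosingCircle((q[:,:2]*1000).astype(np.float32)),np.median(q[:,2]).round(4))
    a=np.c_[q[:,:2],np.ones(len(q))];print('tilt',np.linalg.lstsq(a,q[:,2],rcond=None)[0][:2].round(4))
    b=W[(Z>.03)&(Z<.12)&(R<.09)]; print('wall pts',len(b), circ(b,.066) if len(b)>50 else '')
E
python3 - <<'E'
from h import *
lid('w12.png'); print(sense()['tcp_pos']); go(.527,-.476,.2)
E
```

```text
lid 25676 ((471.7012023925781, -303.7698059082031), 70.11431121826172) 0.1442
tilt [-0.0007  0.0001]
wall pts 0 
[ 0.46188506 -0.21211221  0.2460045 ]
travel [26.99 -3.15  4.62] roll 0 cur yaw -82.8 j6 13.5 rows>= 6
```

View pics/w12.png

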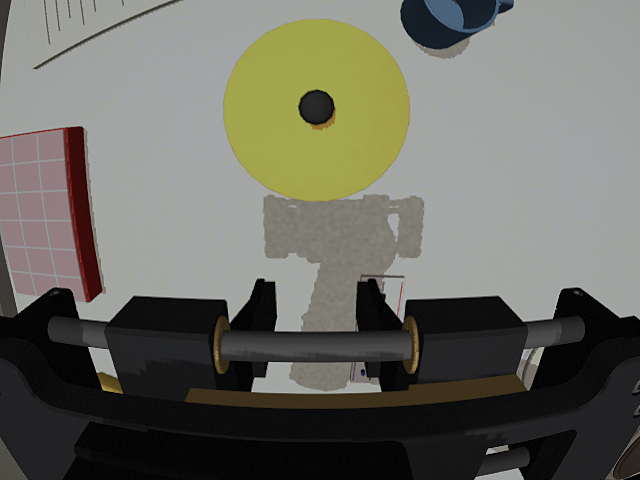

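Lid at pixel (316,110) is seated: plate top 144 mm, level, centred within 1 mm. Now to the dock for the feeling.

Run:
```python
from h import *
go(.576,.176,.25,99.4)
```

```text
travel [-37.08 -16.18  -0.39] roll -2.2 cur yaw -82.8 j6 13.5 rows>= 9
```

Request:
arm_command(
  rows=[
    {"travel":[-4,-1.7,-0.4],"roll":-2.2,"fingers":100},
    {"travel":[-8,-3.5,-0.4],"roll":-2.2,"fingers":100},
    {"travel":[-12.5,-5.5,-0.4],"roll":-2.2,"fingers":100},
    {"travel":[-17,-7.4,-0.4],"roll":-2.2,"fingers":100},
    {"travel":[-21.5,-9.4,-0.4],"roll":-2.2,"fingers":100},
    {"travel":[-26,-11.3,-0.4],"roll":-2.2,"fingers":100},
    {"travel":[-30.5,-13.3,-0.4],"roll":-2.2,"fingers":100},
    {"travel":[-37.1,-16.2,-0.4],"roll":-2.2,"fingers":100},
    {"travel":[-37.1,-16.2,-0.4],"roll":-2.2,"fingers":100},
    {"travel":[-37.1,-16.2,-0.4],"roll":-2.2,"fingers":100},
  ],
)

```text
time_s: 23.2
tcp_pos: [0.5788, 0.1759, 0.2479]
ee_rot: [[0.162, -0.987, -0.001], [-0.987, -0.162, -0.001], [0.001, 0.001, -1.0]]
wrist_force: [-0.8, -0.5, 0.2]
gripper_width: 1.001
```

Run:
```python
from h import *
s=sense();print(s['tcp_pos'],s['gripper_width'])
p,d=snap('wrist','w13.png');W=ww(d,s);Z=W[:,:,2]
m=(Z>.069)&(Z<.079)&(abs(W[:,:,0]-.576)<.1)&(abs(W[:,:,1]-.176)<.14);q=W[m]
print(m.sum(),np.median(q[:,2]),cv2.minAreaRect((q[:,:2]*1000).astype(np.float32)))
# discs: dark blobs on deck
g=cv2.cvtColor(p,cv2.COLOR_RGB2GRAY); k=(m&(g<70)).astype(np.uint8)
n,L,S,c=cv2.connectedComponentsWithStats(cv2.morphologyEx(k,cv2.MORPH_CLOSE,np.ones((5,5))))
for i in range(1,n):
    if S[i,4]>150: qq=W[(L==i)&m];print(c[i].round(),S[i,4],(np.array(cv2.minEnclosingCircle((qq[:,:2]*1000).astype(np.float32))[0])).round(1),cv2.minEnclosingCircle((qq[:,:2]*1000).astype(np.float32))[1])
```

```text
[0.57880219 0.17592165 0.24785107] 1.0010306841536358
21285 0.07415225795450395 ((575.26220703125, 175.89651489257812), (107.15254211425781, 207.11663818359375), 9.36275863647461)
[346. 133.] 884 [561.9  97.2] 17.576393127441406
[291. 133.] 859 [612.5 105. ] 17.116050720214844
[292. 185.] 877 [604.1 154.8] 18.40968894958496
[344. 185.] 884 [554.7 146.7] 18.31428337097168
[344. 235.] 911 [546.2 195.9] 19.02593421936035
[293. 236.] 869 [595.8 204.2] 18.572860717773438
[294. 281.] 772 [587.8 252.6] 18.801090240478516
[342. 281.] 826 [538.4 245. ] 19.080163955688477
```

View pics/w13.png

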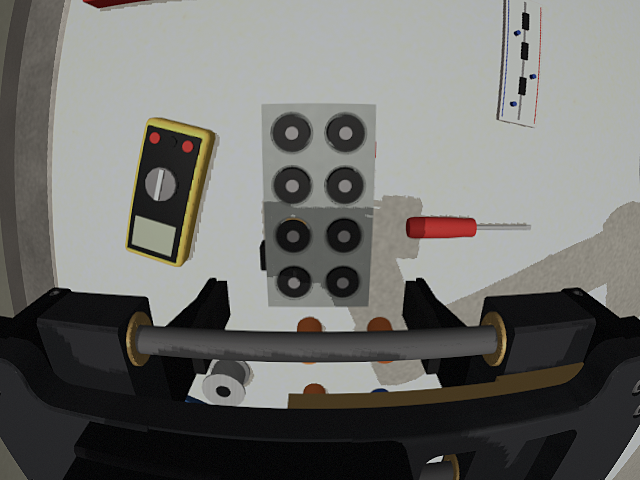

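Dock deck spans (262-375,104-306) with eight identical discs. I'll feel with one finger of the open gripper, keeping the other finger outside the block.

```bash
cat >> h.py <<'E'
DC=np.array([.5752,.1757]);DA=np.radians(9.36);DR=np.array([[np.cos(DA),-np.sin(DA)],[np.sin(DA),np.cos(DA)]])
def dk(x,y): return DC+DR@np.array([x,y])/1000
E
python3 - <<'E'
from h import *
go(*dk(76,-75),.095,99.36)
E
```

```text
travel [ 7.28 -7.37 15.31] roll -0.1 cur yaw -80.8 j6 -22.9 rows>= 4
```

Request:
arm_command(
  rows=[
    {"travel":[3,-3,3],"roll":0,"fingers":100},
    {"travel":[5.5,-5.5,6],"roll":0,"fingers":100},
    {"travel":[7.3,-7.4,10],"roll":0,"fingers":100},
    {"travel":[7.3,-7.4,14],"roll":0,"fingers":100},
    {"travel":[7.3,-7.4,15.3],"roll":0,"fingers":100},
    {"travel":[7.3,-7.4,15.7],"roll":0,"fingers":100},
    {"travel":[7.3,-7.4,16.2],"roll":0,"fingers":100},
    {"travel":[7.3,-7.4,16.6],"roll":0,"fingers":100},
    {"travel":[7.3,-7.4,17],"roll":0,"fingers":100},
    {"travel":[7.3,-7.4,17],"roll":0,"fingers":100},
  ],
)

```text
time_s: 24.25
tcp_pos: [0.6623, 0.114, 0.0796]
ee_rot: [[0.16, -0.987, 0.001], [-0.987, -0.16, 0.0], [-0.0, -0.001, -1.0]]
wrist_force: [-0.3, -0.1, -0.1]
gripper_width: 0.998
```

Request:
arm_command(
  rows=[
    {"travel":[0,0,-2],"roll":0,"fingers":100},
    {"travel":[-4,0,-2],"roll":0,"fingers":100},
    {"travel":[-5,0,-2],"roll":0,"fingers":100},
    {"travel":[-5,0,-1.2],"roll":0,"fingers":100},
    {"travel":[-5,0,-0.8],"roll":0,"fingers":100},
    {"travel":[-5,0,-0.4],"roll":0,"fingers":100},
    {"travel":[-5,0,0],"roll":0,"fingers":100},
    {"travel":[-5,0,0],"roll":0,"fingers":100},
  ],
)

```text
time_s: 25.05
tcp_pos: [0.6539, 0.162, 0.0778]
ee_rot: [[0.158, -0.987, -0.002], [-0.987, -0.158, -0.001], [0.0, 0.002, -1.0]]
wrist_force: [0.6, 0.4, -0.4]
gripper_width: 1.001
```

Run:
```python
from h import *
s=sense();print(s['tcp_pos'],s['moment'])
p,d=snap('side','s14.png');cv2.imwrite('pics/s14c.png',cv2.resize(cv2.imread('pics/s14.png')[140:380,120:440],(800,600),interpolation=cv2.INTER_CUBIC))
```

```text
[0.65394461 0.16202045 0.07782619] [0.15710454 0.010286   0.01597853]
```

View pics/s14c.png

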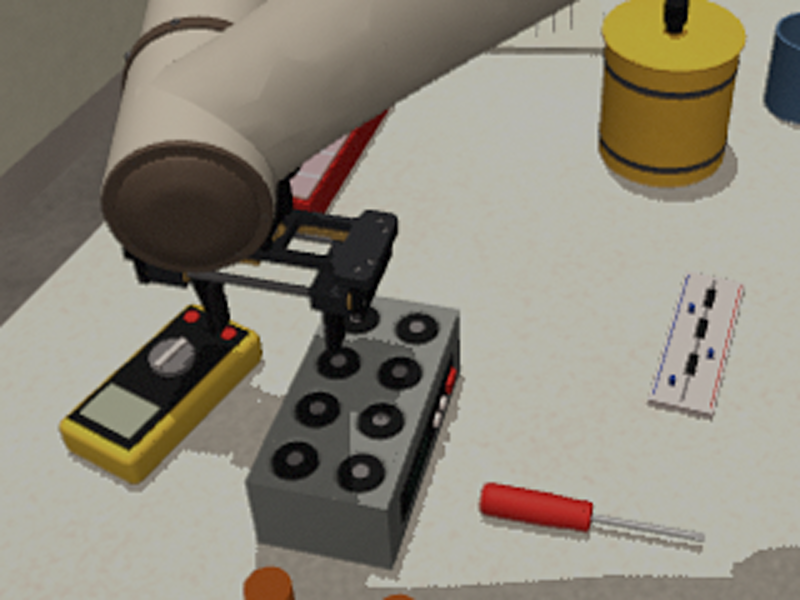

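The finger stands over bay6's disc but hasn't clearly touched it, so I'll go a bit lower.

Request:
arm_command(
  rows=[
    {"travel":[0,0,0.2],"roll":0,"fingers":100},
    {"travel":[0,0,0.4],"roll":0,"fingers":100},
    {"travel":[0,0,0.5],"roll":0,"fingers":100},
    {"travel":[0,0,0.5],"roll":0,"fingers":100},
  ],
)

```text
time_s: 25.5
tcp_pos: [0.6543, 0.163, 0.0738]
ee_rot: [[0.159, -0.987, -0.0], [-0.987, -0.159, -0.0], [0.0, 0.0, -1.0]]
wrist_force: [-0.0, 0.1, 0.8]
gripper_width: 1.002
```

Request:
arm_command(
  rows=[
    {"travel":[0,0,0.2],"roll":0,"fingers":100},
    {"travel":[0,0,0.4],"roll":0,"fingers":100},
    {"travel":[0,0,0.6],"roll":0,"fingers":100},
    {"travel":[0,0,0.6],"roll":0,"fingers":100},
  ],
)

```text
time_s: 25.9
tcp_pos: [0.6541, 0.1629, 0.0674]
ee_rot: [[0.159, -0.987, -0.001], [-0.987, -0.159, -0.0], [0.0, 0.001, -1.0]]
wrist_force: [-0.0, 0.4, 0.2]
gripper_width: 1.0
```

Run:
```python
from h import *
s=sense();print(s['tcp_pos'],s['moment'],s['wrist_force'])
p,d=snap('side','s15.png');cv2.imwrite('pics/s15c.png',cv2.resize(cv2.imread('pics/s15.png')[220:340,200:360],(800,600),interpolation=cv2.INTER_CUBIC))
```

```text
[0.65407742 0.16292684 0.06744684] [ 0.07588498  0.0168869  -0.02076636] [-0.03563686  0.41619176  0.20356893]
```

View pics/s15c.png

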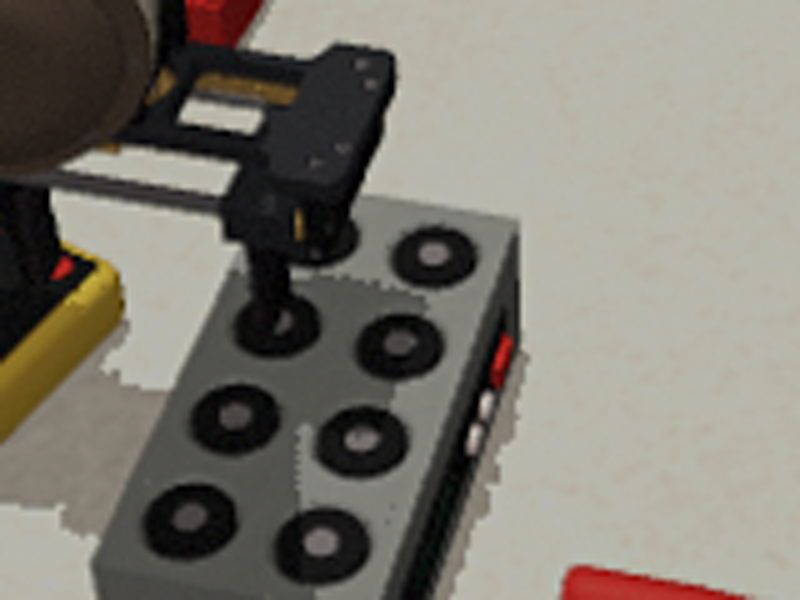

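Run:
```python
from h import *
for cam in('side','scene'):
    p,d=capture(cam);c=get_calibration(cam);W=w(cam,d,c);o=np.array([-.0,-.0])
    for i,(x,y) in enumerate([(a,b) for a in(-25,25) for b in(-75,-25,25,75)]):
        q=W[(np.hypot(*(W[:,:,:2]-dk(x,y)).transpose(2,0,1))<.014)&(d>0)]
        print(cam,'bay',i+1,len(q),np.percentile(q[:,2],[5,25,50,75,95]).round(3) if len(q) else '')
```

```text
side bay 1 115 [0.072 0.073 0.074 0.075 0.076]
side bay 2 189 [0.072 0.074 0.075 0.185 0.193]
side bay 3 131 [0.072 0.073 0.074 0.075 0.076]
side bay 4 156 [0.072 0.073 0.074 0.075 0.076]
side bay 5 19 [0.072 0.073 0.074 0.075 0.076]
side bay 6 387 [0.073 0.086 0.123 0.415 0.436]
side bay 7 253 [0.072 0.074 0.076 0.414 0.42 ]
side bay 8 237 [0.072 0.073 0.075 0.427 0.43 ]
scene bay 1 62 [0.069 0.072 0.074 0.075 0.077]
scene bay 2 68 [0.07  0.073 0.075 0.077 0.193]
scene bay 3 13 [0.068 0.07  0.072 0.074 0.12 ]
scene bay 4 329 [0.402 0.424 0.443 0.459 0.473]
scene bay 5 75 [0.07  0.073 0.075 0.077 0.172]
scene bay 6 182 [0.071 0.083 0.111 0.139 0.186]
scene bay 7 43 [0.071 0.074 0.075 0.412 0.42 ]
scene bay 8 69 [0.416 0.421 0.424 0.427 0.43 ]
```

The bay6 disc still reads flush at 73-74 mm and the finger points start about 83 mm. So the tips sit higher when the gripper is open, and I'm not touching yet. Continuing down.

Request:
arm_command(
  rows=[
    {"travel":[0,0,0.2],"roll":0,"fingers":100},
    {"travel":[0,0,0.4],"roll":0,"fingers":100},
    {"travel":[0,0,0.6],"roll":0,"fingers":100},
    {"travel":[0,0,0.7],"roll":0,"fingers":100},
    {"travel":[0,0,0.7],"roll":0,"fingers":100},
  ],
)

```text
time_s: 26.55
tcp_pos: [0.6544, 0.1631, 0.0628]
ee_rot: [[0.16, -0.987, 0.0], [-0.987, -0.16, -0.0], [0.001, -0.0, -1.0]]
wrist_force: [-2.2, 1.1, 7.2]
gripper_width: 1.003
```

Firm at 7 N, with contact at TCP z ≈ 63 mm open. Now bay5 at the same depth.

Request:
arm_command(
  rows=[
    {"travel":[0,0,-2],"roll":0,"fingers":100},
    {"travel":[3,0,-2.5],"roll":0,"fingers":100},
    {"travel":[5,0,-2],"roll":0,"fingers":100},
    {"travel":[5,0,-1],"roll":0,"fingers":100},
    {"travel":[5,0,-0.5],"roll":0,"fingers":100},
    {"travel":[5,0,-0.2],"roll":0,"fingers":100},
    {"travel":[5,0,0],"roll":0,"fingers":100},
    {"travel":[5,0,0],"roll":0,"fingers":100},
  ],
)

```text
time_s: 27.35
tcp_pos: [0.6611, 0.113, 0.0626]
ee_rot: [[0.161, -0.987, -0.003], [-0.987, -0.161, -0.003], [0.003, 0.004, -1.0]]
wrist_force: [-4.8, -2.4, 11.4]
gripper_width: 1.0
```

Request:
arm_command(
  rows=[
    {"travel":[0,0,-2.5],"roll":0,"fingers":100},
    {"travel":[-4,0,-2.5],"roll":0,"fingers":100},
    {"travel":[-8.5,0,-2.5],"roll":0,"fingers":100},
    {"travel":[-10,0,-2],"roll":0,"fingers":100},
    {"travel":[-10,0,-1],"roll":0,"fingers":100},
    {"travel":[-10,0,-0.5],"roll":0,"fingers":100},
    {"travel":[-10,0,-0.2],"roll":0,"fingers":100},
    {"travel":[-10,0,0],"roll":0,"fingers":100},
    {"travel":[-10,0,0],"roll":0,"fingers":100},
  ],
)

```text
time_s: 28.25
tcp_pos: [0.6465, 0.2113, 0.0606]
ee_rot: [[0.158, -0.987, -0.001], [-0.987, -0.158, -0.001], [0.0, 0.001, -1.0]]
wrist_force: [0.0, -1.6, 0.6]
gripper_width: 0.997
```

Request:
arm_command(
  rows=[
    {"travel":[0,0,-2.5],"roll":0,"fingers":100},
    {"travel":[-4,0,-2.5],"roll":0,"fingers":100},
    {"travel":[-5,0,-2],"roll":0,"fingers":100},
    {"travel":[-5,0,-1],"roll":0,"fingers":100},
    {"travel":[-5,0,-0.5],"roll":0,"fingers":100},
    {"travel":[-5,0,-0.2],"roll":0,"fingers":100},
    {"travel":[-5,0,0],"roll":0,"fingers":100},
    {"travel":[-5,0,0],"roll":0,"fingers":100},
  ],
)

```text
time_s: 29.05
tcp_pos: [0.6375, 0.2603, 0.0627]
ee_rot: [[0.159, -0.987, -0.002], [-0.987, -0.159, -0.002], [0.001, 0.003, -1.0]]
wrist_force: [-5.3, -0.4, 10.9]
gripper_width: 1.0
```

Bays 5, 6 and 8 are firm; bay7 gives (0.6 N). Confirming bay7 by pressing 1.2 cm deeper.

Request:
arm_command(
  rows=[
    {"travel":[0,0,-2],"roll":0,"fingers":100},
    {"travel":[4,0,-2],"roll":0,"fingers":100},
    {"travel":[5,0,-1.5],"roll":0,"fingers":100},
    {"travel":[5,0,-0.5],"roll":0,"fingers":100},
    {"travel":[5,0,0],"roll":0,"fingers":100},
    {"travel":[5,0,0.4],"roll":0,"fingers":100},
    {"travel":[5,0,0.8],"roll":0,"fingers":100},
    {"travel":[5,0,1.2],"roll":0,"fingers":100},
    {"travel":[5,0,1.2],"roll":0,"fingers":100},
  ],
)

```text
time_s: 29.95
tcp_pos: [0.646, 0.2129, 0.0481]
ee_rot: [[0.16, -0.987, -0.001], [-0.987, -0.16, -0.0], [0.0, 0.001, -1.0]]
wrist_force: [-0.3, 0.2, 0.4]
gripper_width: 1.0
```

Request:
arm_command(
  rows=[
    {"travel":[0,0,-5],"roll":0,"fingers":100},
    {"travel":[0,0,-10],"roll":0,"fingers":100},
    {"travel":[0,0,-15],"roll":0,"fingers":100},
    {"travel":[0,0,-19],"roll":0,"fingers":60},
    {"travel":[0,0,-19],"roll":0,"fingers":60},
  ],
)

```text
time_s: 30.45
tcp_pos: [0.6497, 0.2137, 0.2479]
ee_rot: [[0.16, -0.987, 0.015], [-0.987, -0.16, 0.006], [-0.004, -0.016, -1.0]]
wrist_force: [0.4, -0.0, -0.4]
gripper_width: 0.894
```

Run:
```python
from h import *
s=sense();print(s['tcp_pos'])
go(.527,-.476,.23)
```

```text
[0.64972594 0.21372637 0.24789645]
travel [66.12 23.2   1.19] roll 0 cur yaw -80.8 j6 -22.6 rows>= 15
```

Request:
arm_command(
  rows=[
    {"travel":[4.5,1.6,0],"roll":0,"fingers":60},
    {"travel":[9,3.2,0],"roll":0,"fingers":60},
    {"travel":[13.5,4.7,0],"roll":0,"fingers":60},
    {"travel":[18,6.3,0],"roll":0,"fingers":60},
    {"travel":[22.5,7.9,0],"roll":0,"fingers":60},
    {"travel":[27,9.5,0],"roll":0,"fingers":60},
    {"travel":[31.5,11.1,0],"roll":0,"fingers":60},
    {"travel":[36,12.6,0],"roll":0,"fingers":60},
    {"travel":[40.5,14.2,0],"roll":0,"fingers":60},
    {"travel":[45,15.8,0],"roll":0,"fingers":60},
  ],
)

```text
time_s: 31.45
tcp_pos: [0.5616, -0.2585, 0.2388]
ee_rot: [[0.16, -0.987, 0.0], [-0.987, -0.16, 0.0], [-0.0, -0.0, -1.0]]
wrist_force: [0.5, -0.4, -0.4]
gripper_width: 0.596
```

Request:
arm_command(
  rows=[
    {"travel":[4.5,1.6,0],"roll":0,"fingers":60},
    {"travel":[9,3.2,0],"roll":0,"fingers":60},
    {"travel":[13.5,4.7,0],"roll":0,"fingers":60},
    {"travel":[18,6.3,2],"roll":0,"fingers":60},
    {"travel":[21.1,7.4,3],"roll":0,"fingers":60},
    {"travel":[21.1,7.4,3],"roll":0,"fingers":60},
    {"travel":[21.1,7.4,3],"roll":0,"fingers":60},
  ],
)

```text
time_s: 32.15
tcp_pos: [0.5222, -0.4775, 0.2077]
ee_rot: [[0.158, -0.987, -0.001], [-0.987, -0.158, 0.001], [-0.001, 0.001, -1.0]]
wrist_force: [-0.3, 0.3, -0.2]
gripper_width: 0.603
```

Run:
```python
from h import *
s,p,d,W=look('w16.png',.527,-.476,.052,.068)
print(s['tcp_pos'],s['time_s'])
# green check below the cap
hsv=cv2.cvtColor(p,cv2.COLOR_RGB2HSV); g=(hsv[:,:,0]>40)&(hsv[:,:,0]<85)&(hsv[:,:,1]>120);print('green px',g.sum(),np.argwhere(g).mean(0)[::-1])
go(.527,-.476,.030)
```

```text
pix 314.0 217.0 n 1081 mean [ 0.5223 -0.4778  0.06  ] circ [ 0.5221 -0.4772  0.0168]
[ 0.52219103 -0.4775251   0.20769775] 32.15
green px 1035 [297.91980676 343.73429952]
travel [-1.000e-02 -4.200e-01  1.788e+01] roll 0 cur yaw -80.8 j6 38.5 rows>= 4
```

Request:
arm_command(
  rows=[
    {"travel":[0,0,5],"roll":0,"fingers":60},
    {"travel":[0,0,10],"roll":0,"fingers":60},
    {"travel":[0,0,15],"roll":0,"fingers":60},
    {"travel":[0,0,17.6],"roll":0,"fingers":60},
    {"travel":[0,0,17.6],"roll":0,"fingers":60},
    {"travel":[0,0,17.6],"roll":0,"fingers":25},
    {"travel":[0,0,17.6],"roll":0,"fingers":25},
    {"travel":[0,0,17.6],"roll":0,"fingers":25},
    {"travel":[0,0,17.6],"roll":0,"fingers":25},
    {"travel":[0,0,17.6],"roll":0,"fingers":25},
  ],
)

```text
time_s: 33.2
tcp_pos: [0.524, -0.4779, 0.0357]
ee_rot: [[0.16, -0.987, 0.004], [-0.987, -0.16, -0.003], [0.003, -0.003, -1.0]]
wrist_force: [0.1, 1.8, 6.0]
gripper_width: 0.364
```

Request:
arm_command(
  rows=[
    {"travel":[0,0,-5],"roll":0,"fingers":25},
    {"travel":[0,0,-10],"roll":0,"fingers":25},
    {"travel":[0,0,-15],"roll":0,"fingers":25},
    {"travel":[0,0,-20],"roll":0,"fingers":25},
    {"travel":[0,0,-22.5],"roll":0,"fingers":25},
    {"travel":[0,0,-22.5],"roll":0,"fingers":25},
  ],
)

```text
time_s: 33.8
tcp_pos: [0.524, -0.4785, 0.2642]
ee_rot: [[0.159, -0.987, 0.009], [-0.987, -0.159, -0.006], [0.008, -0.008, -1.0]]
wrist_force: [-0.0, -0.1, -1.3]
gripper_width: 0.364
```

Run:
```python
from h import *
s=sense();print(s['tcp_pos'],s['gripper_width'],s['wrist_force'])
go(*dk(25,25),.25,99.36)
```

```text
[ 0.52398906 -0.47850851  0.26423401] 0.36356952748433885 [-0.04847178 -0.09531945 -1.29488359]
travel [-66.29 -17.96   1.06] roll -0.2 cur yaw -80.8 j6 38.5 rows>= 14
```

Request:
arm_command(
  rows=[
    {"travel":[-4.5,-1.2,0],"roll":0,"fingers":25},
    {"travel":[-9,-2.4,0],"roll":0,"fingers":25},
    {"travel":[-13.5,-3.7,0],"roll":0,"fingers":25},
    {"travel":[-18,-4.9,0],"roll":0,"fingers":25},
    {"travel":[-22.5,-6.1,0],"roll":0,"fingers":25},
    {"travel":[-27,-7.3,0],"roll":0,"fingers":25},
    {"travel":[-31.5,-8.5,0],"roll":0,"fingers":25},
    {"travel":[-36,-9.7,0],"roll":0,"fingers":25},
    {"travel":[-40.5,-11,0],"roll":0,"fingers":25},
    {"travel":[-45,-12.2,0],"roll":0,"fingers":25},
  ],
)

```text
time_s: 34.8
tcp_pos: [0.5703, -0.0116, 0.2563]
ee_rot: [[0.159, -0.987, -0.003], [-0.987, -0.159, 0.0], [-0.001, 0.003, -1.0]]
wrist_force: [1.5, -0.8, -1.2]
gripper_width: 0.368
```

Request:
arm_command(
  rows=[
    {"travel":[-4.5,-1.2,0],"roll":0,"fingers":25},
    {"travel":[-9,-2.4,1],"roll":0,"fingers":25},
    {"travel":[-13.5,-3.7,2],"roll":0,"fingers":25},
    {"travel":[-18,-4.9,4],"roll":0,"fingers":25},
    {"travel":[-21.3,-5.8,6],"roll":0,"fingers":25},
    {"travel":[-21.3,-5.8,7],"roll":0,"fingers":25},
    {"travel":[-21.3,-5.8,7],"roll":0,"fingers":25},
    {"travel":[-21.3,-5.8,7],"roll":0,"fingers":25},
  ],
)

```text
time_s: 35.6
tcp_pos: [0.5944, 0.205, 0.1875]
ee_rot: [[0.159, -0.987, -0.001], [-0.987, -0.159, -0.001], [0.001, 0.001, -1.0]]
wrist_force: [0.3, 0.4, -1.0]
gripper_width: 0.365
```

Run:
```python
from h import *
s=sense();print(s['tcp_pos'],s['gripper_width'],s['wrist_force'])
p,d=snap('wrist','w17.png');W=ww(d,s);Z=W[:,:,2]; t=s['tcp_pos']
m=(Z>t[2]+.01)&(Z<t[2]+.045)&(np.hypot(W[:,:,0]-t[0],W[:,:,1]-t[1])<.016)&(d>0)
q=W[m];h=np.median(q[:,2]);q=q[abs(q[:,2]-h)<.004];print('cap',len(q),h,cv2.minEnclosingCircle((q[:,:2]*1000).astype(np.float32)),'tilt',np.linalg.lstsq(np.c_[q[:,:2],np.ones(len(q))],q[:,2],rcond=None)[0][:2])
k=(Z>.069)&(Z<.079)&(abs(W[:,:,0]-.576)<.1)&(abs(W[:,:,1]-.176)<.14)
g=cv2.cvtColor(p,cv2.COLOR_RGB2GRAY)
r=cv2.minAreaRect((W[k][:,:2]*1000).astype(np.float32));print('deck',r)
print(dk(25,25));go(*dk(25,25),.13,99.36)
```

```text
[0.59444085 0.2050285  0.18745259] 0.36499061873211763 [ 0.33081323  0.3536583  -0.97609032]
cap 2960 0.21187769918953864 ((594.4385375976562, 205.00668334960938), 15.976898193359375) tilt [-0.01570095  0.0243864 ]
deck ((575.2801513671875, 175.38949584960938), (106.95841217041016, 205.48146057128906), 9.124872207641602)
[0.59580122 0.20443308]
travel [ 0.07 -0.07  5.84] roll -0.3 cur yaw -80.9 j6 -24.6 rows>= 2
```

View pics/w17.png

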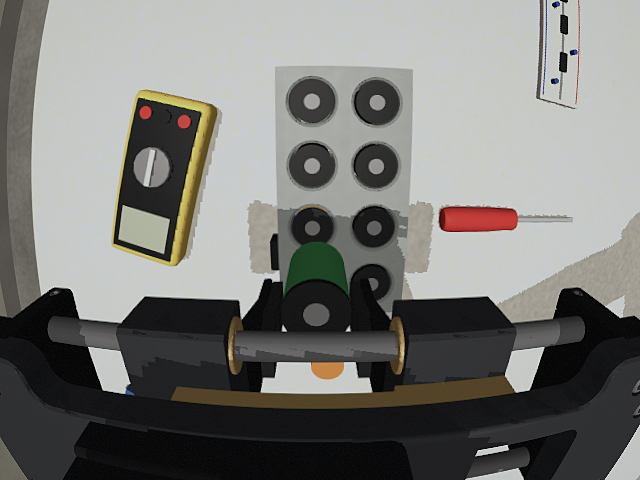

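Run:
```python
from h import *
s=sense();p,d=capture('wrist');W=ww(d,s);Z=W[:,:,2];t=s['tcp_pos']
m=(abs(Z-.2119)<.003)&(np.hypot(W[:,:,0]-t[0],W[:,:,1]-t[1])<.03)&(d>0)
m=cv2.morphologyEx(m.astype(np.uint8),cv2.MORPH_OPEN,np.ones((9,9)))>0
q=W[m];print(t,len(q),q.mean(0),cv2.minEnclosingCircle((q[:,:2]*1000).astype(np.float32)));l=(q-t)@s['ee_rot'];print('tool x range',l[:,0].min(),l[:,0].max(),'y',l[:,1].min(),l[:,1].max())
g=cv2.cvtColor(p,cv2.COLOR_RGB2GRAY);
for b in((25,-25),(25,25),(-25,25),(25,-75),(-25,-75),(-25,-25)):
    k=(abs(Z-.074)<.005)&(np.hypot(W[:,:,0]-dk(*b)[0],W[:,:,1]-dk(*b)[1])<.024)&(g<75); print(b,dk(*b).round(4),k.sum(),cv2.minEnclosingCircle((W[k][:,:2]*1000).astype(np.float32)))
```

```text
[0.59493087 0.20498708 0.18840584] 2922 [0.59368753 0.20214827 0.21284369] ((593.6371459960938, 205.13609313964844), 16.439069747924805)
tool x range -0.010237515376100664 0.01591815460822715 y -0.01488333867235337 0.01715723760365591
(25, -25) [0.6039 0.1551] 1198 ((604.1373291015625, 154.95652770996094), 17.956544876098633)
(25, 25) [0.5958 0.2044] 1080 ((595.924072265625, 205.21755981445312), 18.04751968383789)
(-25, 25) [0.5465 0.1963] 1173 ((546.6472778320312, 196.4112091064453), 18.520925521850586)
(25, -75) [0.6121 0.1058] 1206 ((613.0936279296875, 104.4413070678711), 18.01631736755371)
(-25, -75) [0.5627 0.0976] 1232 ((562.6483154296875, 97.29082489013672), 18.213665008544922)
(-25, -25) [0.5546 0.147 ] 1195 ((554.7346801757812, 147.17575073242188), 18.097875595092773)
```

Green cell held at (316,290), centred within 1 mm of the TCP. Inserting into bay7 (its disc is hidden below the cell at about (312,228)).

Request:
arm_command(
  rows=[
    {"travel":[0.1,-0.2,3],"roll":0,"fingers":25},
    {"travel":[0.1,-0.2,6],"roll":0,"fingers":25},
    {"travel":[0.1,-0.2,7],"roll":0,"fingers":25},
    {"travel":[0.1,-0.2,7.5],"roll":0,"fingers":25},
    {"travel":[0.1,-0.2,8],"roll":0,"fingers":25},
    {"travel":[0.1,-0.2,8.4],"roll":0,"fingers":25},
    {"travel":[0.1,-0.2,8.8],"roll":0,"fingers":25},
    {"travel":[0.1,-0.2,9.2],"roll":0,"fingers":25},
    {"travel":[0.1,-0.2,9.2],"roll":0,"fingers":25},
  ],
)

```text
time_s: 36.6
tcp_pos: [0.597, 0.2055, 0.0957]
ee_rot: [[0.159, -0.987, 0.0], [-0.987, -0.159, 0.0], [-0.0, -0.0, -1.0]]
wrist_force: [1.2, 0.2, -1.6]
gripper_width: 0.365
```

In with no resistance. Releasing and lifting.

Request:
arm_command(
  rows=[
    {"travel":[0,0,0],"roll":0,"fingers":50},
    {"travel":[0,0,0],"roll":0,"fingers":50},
    {"travel":[0,0,0],"roll":0,"fingers":50},
    {"travel":[0,0,-4],"roll":0,"fingers":50},
    {"travel":[0,0,-8],"roll":0,"fingers":40},
    {"travel":[0,0,-8],"roll":0,"fingers":0},
    {"travel":[0,0,-8],"roll":0,"fingers":0},
    {"travel":[0,0,-8],"roll":0,"fingers":0},
    {"travel":[0,0,-8],"roll":0,"fingers":0},
  ],
)

```text
time_s: 37.5
tcp_pos: [0.5961, 0.205, 0.1745]
ee_rot: [[0.159, -0.987, -0.003], [-0.987, -0.159, -0.001], [0.001, 0.003, -1.0]]
wrist_force: [-0.1, 0.2, -0.6]
gripper_width: 0.133
```

```bash
cat >> h.py <<'E'
def cap():
    s=sense();p,d=snap('wrist','cap%d.png'%(s['time_s']*100));W=ww(d,s);b=dk(25,25);R=np.hypot(W[:,:,0]-b[0],W[:,:,1]-b[1]);Z=W[:,:,2]
    q=W[(R<.012)&(d>0)&(Z<.15)];print(s['tcp_pos'],s['gripper_width'],'cap z',np.percentile(q[:,2],[5,50,95]).round(4),len(q))
    k=W[(R>.022)&(R<.03)&(d>0)&(Z>.069)&(Z<.079)];print('deck',np.median(k[:,2]))
E
python3 - <<'E'
from h import *
cap();go(*dk(25,25),.095)
E
```

```text
[0.59613105 0.20501837 0.1744533 ] 0.13269415171725527 cap z [0.0732 0.0743 0.0754] 725
deck 0.07419740010588306
travel [0.05 0.03 7.95] roll 0 cur yaw -80.8 j6 -24.5 rows>= 2
```

Cap reads flush (74.3 mm against deck 74.2 mm). A gentle press with shut fingers checks it's home.

Request:
arm_command(
  rows=[
    {"travel":[0,0,4],"roll":0,"fingers":0},
    {"travel":[0,0,7],"roll":0,"fingers":0},
    {"travel":[0,0,8],"roll":0,"fingers":0},
    {"travel":[0,0,8.5],"roll":0,"fingers":0},
    {"travel":[0,0,8.9],"roll":0,"fingers":0},
    {"travel":[0,0,9.3],"roll":0,"fingers":0},
    {"travel":[0,0,9.3],"roll":0,"fingers":0},
  ],
)

```text
time_s: 38.25
tcp_pos: [0.5972, 0.2056, 0.0835]
ee_rot: [[0.159, -0.987, 0.001], [-0.987, -0.159, 0.001], [-0.0, -0.001, -1.0]]
wrist_force: [-0.0, -0.3, -0.1]
gripper_width: 0.007
```

Request:
arm_command(
  rows=[
    {"travel":[0,0,-4],"roll":0,"fingers":0},
    {"travel":[0,0,-8.5],"roll":0,"fingers":0},
    {"travel":[0,0,-13],"roll":0,"fingers":0},
    {"travel":[4,4,-16],"roll":0,"fingers":30},
    {"travel":[8,8,-16],"roll":0,"fingers":30},
    {"travel":[8,8,-16],"roll":0,"fingers":30},
    {"travel":[8,8,-16],"roll":0,"fingers":30},
  ],
)

```text
time_s: 38.95
tcp_pos: [0.5296, 0.1119, 0.2455]
ee_rot: [[0.158, -0.988, 0.003], [-0.988, -0.158, 0.002], [-0.001, -0.004, -1.0]]
wrist_force: [0.4, -0.5, 0.5]
gripper_width: 0.258
```

Run:
```python
from h import *
cap()
for cam in('scene','side'):
    p,d=snap(cam,cam+'9.png');W=w(cam,d,get_calibration(cam));Z=W[:,:,2]
    m=(Z>.13)&(Z<.155)&(np.hypot(W[:,:,0]-.4715,W[:,:,1]+.304)<.12);q=W[m];print(cam,len(q),cv2.minEnclosingCircle((q[:,:2]*1000).astype(np.float32)),np.median(q[:,2]),np.linalg.lstsq(np.c_[q[:,:2],np.ones(len(q))],q[:,2],rcond=None)[0][:2])
    b=W[(Z>.03)&(Z<.12)&(np.hypot(W[:,:,0]-.4715,W[:,:,1]+.304)<.12)]; print('wall',circ(b,.066))
p=cv2.imread('pics/scene9.png');cv2.imwrite('pics/s9c.png',cv2.resize(p[120:400,100:473],(800,600),interpolation=cv2.INTER_CUBIC))
```

```text
[0.52958436 0.11193871 0.24551626] 0.2581088841999065 cap z [0.0731 0.0742 0.0754] 364
deck 0.07418748343506357
scene 2301 ((472.8943176269531, -302.1028747558594), 73.28076934814453) 0.14346558090172512 [-0.00724726  0.00874701]
wall [ 0.47356372 -0.30239447]
side 1439 ((472.06817626953125, -301.29656982421875), 72.45648193359375) 0.1439458679154193 [ 0.00596663 -0.03311413]
wall [ 0.47174821 -0.30409881]
```

View pics/s9c.png

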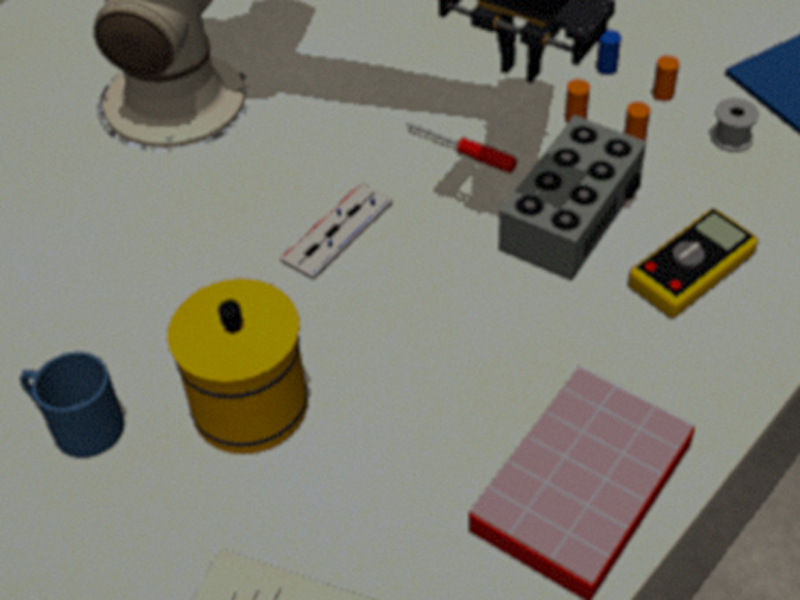

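All eight discs are flush and the lid is seated. The last press had no force, so it probably didn't reach; I'll go back and press to the depth where the firm caps were felt.

Run:
```python
from h import *
go(*dk(25,25),.245)
```

```text
travel [-7.88 -7.81 -0.13] roll 0 cur yaw -80.8 j6 -20.1 rows>= 3
```

Request:
arm_command(
  rows=[
    {"travel":[-4,-4,0],"roll":0,"fingers":0},
    {"travel":[-7.9,-7.8,0],"roll":0,"fingers":0},
    {"travel":[-7.9,-7.8,5],"roll":0,"fingers":0},
    {"travel":[-7.9,-7.8,10],"roll":0,"fingers":0},
    {"travel":[-7.9,-7.8,15],"roll":0,"fingers":0},
    {"travel":[-7.9,-7.8,16.5],"roll":0,"fingers":0},
    {"travel":[-7.9,-7.8,17.1],"roll":0,"fingers":0},
    {"travel":[-7.9,-7.8,17.5],"roll":0,"fingers":0},
    {"travel":[-7.9,-7.8,17.5],"roll":0,"fingers":0},
  ],
)

```text
time_s: 40.0
tcp_pos: [0.596, 0.2049, 0.0686]
ee_rot: [[0.16, -0.987, 0.002], [-0.987, -0.16, 0.001], [-0.0, -0.002, -1.0]]
wrist_force: [-0.1, 0.6, 0.3]
gripper_width: 0.001
```

Request:
arm_command(
  rows=[
    {"travel":[0,0,0.2],"roll":0,"fingers":0},
    {"travel":[0,0,0.4],"roll":0,"fingers":0},
    {"travel":[0,0,0.6],"roll":0,"fingers":0},
    {"travel":[0,0,0.8],"roll":0,"fingers":0},
    {"travel":[0,0,0.8],"roll":0,"fingers":0},
  ],
)

```text
time_s: 40.5
tcp_pos: [0.5961, 0.2044, 0.0625]
ee_rot: [[0.16, -0.987, 0.003], [-0.987, -0.16, 0.001], [-0.0, -0.003, -1.0]]
wrist_force: [-1.6, -0.9, 8.1]
gripper_width: 0.004
```

Firm at 8 N, at the same height as the stored caps, so the cell is home. Retreating, then a final check and hand-in.

Request:
arm_command(
  rows=[
    {"travel":[0,0,-4],"roll":0,"fingers":0},
    {"travel":[0,0,-9],"roll":0,"fingers":0},
    {"travel":[0,0,-14],"roll":0,"fingers":0},
    {"travel":[4,4,-18],"roll":0,"fingers":30},
    {"travel":[8,8,-18],"roll":0,"fingers":30},
    {"travel":[8,8,-18],"roll":0,"fingers":30},
    {"travel":[8,8,-18],"roll":0,"fingers":30},
    {"travel":[8,8,-18],"roll":0,"fingers":30},
  ],
)

```text
time_s: 41.3
tcp_pos: [0.5289, 0.1122, 0.2406]
ee_rot: [[0.159, -0.987, 0.001], [-0.987, -0.159, 0.001], [-0.001, -0.002, -1.0]]
wrist_force: [0.5, 0.5, -0.5]
gripper_width: 0.285
```

Run:
```python
from h import *
cap()
cam='scene';p,d=snap(cam,'scene10.png');W=w(cam,d,get_calibration(cam));Z=W[:,:,2];R=np.hypot(W[:,:,0]-.4715,W[:,:,1]+.304)
q=W[(abs(Z-.144)<.004)&(R<.12)];c0=circ(W[(Z>.03)&(Z<.12)&(R<.12)],.066)
print('lid',cv2.minEnclosingCircle((q[:,:2]*1000).astype(np.float32)),np.median(q[:,2]),'tin wall',c0)
ok=abs(np.median(q[:,2])-.144)<.003
for l in('multimeter','solder_reel','screwdriver','breadboard','mug'):
    r=search_frame(cam,l); print(l,np.round(r[0]['position'],3) if r else None)
if ok: print(finish_job())
```

```text
[0.52888797 0.11217854 0.2406045 ] 0.2849668278678783 cap z [0.0729 0.0742 0.0753] 374
deck 0.0741201447479945
lid ((476.012939453125, -300.8277282714844), 71.31456756591797) 0.1435881120389495 tin wall [ 0.47572913 -0.30111059]
multimeter [0.76  0.178 0.04 ]
solder_reel [0.666 0.432 0.043]
screwdriver [0.429 0.178 0.019]
breadboard [ 0.369 -0.049  0.009]
mug [ 0.361 -0.444  0.054]
the job is handed in; nothing more can be done
None
```

The job is done and handed in at about 41 s of the 210 s; no verdict was reported.

- **Red cells:** Three were present. All three went into the tin, and the wrist camera showed them standing inside it before the lid went on.
- **Lid:** The last check put the plate at 143.6 mm, against 144 mm when seated. It was centred on the tin within 1 mm. A close look just after seating showed it level.
- **Green cell:** Bays 5, 6 and 8 pushed back with 7–11 N. Bay 7 gave at under 1 N, even when pushed about 1.5 cm in, so I did not test the rest. The green cell is in bay 7, with its cap at 74.2 mm and the deck at 74.1 mm. A final press met about 8 N at the same depth as the stored caps.
- **Other things on the bench:** All five were within about 7 mm of their first measured places, close to the measuring error.

Some things went wrong or disagreed along the way:
- **Missed grasp:** My first grip on one red cell was too near its top and slipped off. I gripped it lower and it held.
- **Fingertip length:** The fingertips touched down about 2 cm higher than the given tool size implies, so the first presses on the discs and on the green cell did not reach. I repeated them deeper.
- **Camera offset:** The scene camera read about 4 mm off the wrist camera in x, so I used the wrist camera for the grasps and for fitting the cell and lid.

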